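Pack up a pump foot with a pinch bar

ROBOT

A 6-joint arm with a two-finger parallel gripper is mounted at the origin on the work surface. World frame = base frame: x ahead of the robot, y to its left, z up, the work surface at z = 0. Lengths are in m, angles in rad, forces in N, time in s.
With the tool pointing down it reaches from about 0.25 to 0.8 m from the base axis. Payload 8.5 kg.
Tool frame: the origin (TCP) lies at the very end of the fingers, on their centre line; the grasp point (between the pads) lies 19 mm behind it; z points along the fingers, x is the direction in which the jaws open and shut, and the axes are right-handed (so a half turn about z gives the same grasp; the last joint's range is limited). The gripper opens to 85 mm and grips with 20 to 120 N. Pads are 22 mm wide; open, the fingers measure 114 mm over their backs; the gripper's body (76 mm by 85 mm) begins 54 mm behind the grasp point. The pads swing forward as they close: fully open they stand 13 mm farther back than shut.
Start: joints at [-1.293, 0.238, -0.013, 1.319, 0, 1.571], TCP at [0.144, -0.505, 0.231] pointing down, gripper open.
Joint ranges: [-2.66, 2.66], [-1.03, 1.9], [-1.14, 1.46], [-1.82, 2.27], [-1.45, 1.34], [-3.14, 3.14]. Speed limits (rad/s): [2.22, 2.22, 2.79, 3.14, 3.14, 3.14].

INTERFACE

Orientations are given as a rotation vector (axis times angle).
In Python, from station import env, eyes, finder gives the robot as it stands.
- The arm moves only by the tool step_arm, never from a script. Its argument "targets" is one flat list of numbers, 4 for each row, row after row: the shift along the tool's x, y, z scaled (see below), then the turn about the tool's z scaled (see below). In form: [x, y, z, roll, x, y, z, roll, ...]. A call has 1 to 10 rows; each row shifts and turns the commanded pose from where the row before left it, along the tool's axes as they then stand; what a row does not reach is not made up. The controller multiplies each number of a shift by 80 cm and each number of a turn by 90 degrees. A row lasts 1/10 s, in which the tool goes at most 50 mm and 8.59 degrees, less where a joint would pass 70% of its speed; a pose out of reach is approached as far as the arm can. A call with a number of a shift or a turn outside -1 to 1 is refused whole. A call with a gripper value outside its range is refused whole. "gripper" is the closure in counts, from 0 (fully open) to 255 (shut), set as the call begins (left out, the last holds). The fingers move at their own pace and stop on an object; "newtons" is the grip in N (left out, the last holds). Time passes only in rows, so rows that do not move let the fingers close. It gives the time, the measured TCP pose, the force and the opening at its end, in the units of the state.
- env.observe(): the state, without advancing time (a new reading comes with each control period).
- eyes.capture(name): name is "scene" or "side" or "wrist"; returns a dict with "img" (400x640x3 uint8, red, green, blue), "depth" (400x640 float32, m along the optical axis (not along the pixel's ray), 0 where there is no reading), "fx", "fy", "cx", "cy" (pixels), "k1" (the pictures are not rectified: a ray, as slopes to the right and down, at radius r is drawn at 1 + k1 r^2 times it, then the intrinsics apply), "rvec" (rotation vector, rad) and "tvec" (3), from world to camera coordinates, as OpenCV has them. Camera axes: x right, y down, z forward; pixel columns grow to the right and rows downward; lengths in m; the calibration is good to about 2 mm. A picture is of the moment at which its call begins.
- env.job_done(): hands the job in, once; it reports no verdict.
Trained networks look in a picture, given as the dict that the camera call returned (one of the last four; its "shot" number tells which), for a name from the list of things; names that differ only in an ending like _2 or _b are one class to them, and where a whole thing is asked for, a point or a joint stands for the part that bears it (a point fixed in the world has none). Each returns a list of dicts, best first, with "p" (0 to 1); they miss things now and then, are a little off and sometimes report something else, mostly with a low value. They report only what shows in the picture. A call takes as long as a camera call. They do not tell look-alikes from the thing itself.
- finder.recognise(target, picture): "extent" ([left, top, width, height] in pixels, round what is visible of it).
The state is a dict: "clock": time; "joints": joint angles; "qvel": joint speeds; "joint_torque": joint torques, N m; "position": TCP position; "orientation": TCP orientation; "force": force on the tool from outside, world axes, zero at the start; "ft_torque": the same for the moment, N m; "grip_width": opening from 0.0 (shut) to 1.0 (fully open).
Only numpy, scipy, OpenCV 4.12 (cv2) and the standard library are available. Lean on these libraries where they do the work, as an engineer would, in place of code of your own. Each camera call takes 0.05 s, during which the arm holds its last target.

TASK

The small blue pump leans nose-down because the packer under its single front foot is missing. Lay the pinch bar over the fulcrum block and lever the foot well clear of the sole plate with it, hands off the pump, letting the bar's own weight hold it up while you slip the slotted brass packer fully home and square round the stud under the foot; then ease the pump gently down on to the packer with the bar, take the bar out and lay it flat on the table. Leave the dial gauge and everything else where it stands.

Things in the scene. Friction and masses are not known exactly. Their poses are not given: they have to be found in the camera images.
- base: Grey steel sole plate fixed to the table, 190 (x) x 271 (y) x 20 mm thick, y from -165 to +106. Origin at table level beneath the pump's middle, z up. The pump's shaft runs along y: casing with two feet (already on 6 mm packers, studs at x +-60, y 60) at +y, single front foot and shaft end towards -y.
- stud (a point): Foot of the front hold-down stud on the plate's top face (plate frame 0, -75, 20 mm). Stud 8 mm thick, 66 mm tall, its nut backed off (53 to 60 mm above the plate). The packer goes in round it from the -y side, moving along the plate's +y.
- pump: Blue bare-shaft pump, 5 kg, 160 wide x 246 long (y -130 to 116) x 210 mm high, loose on its studs. Origin in its middle in the plane of its feet's undersides, axes as the plate's when level; properly packed it is level with the origin 26 mm above the table. Starts 2.5 degrees nose-down; tips about its casing feet (y 44 to 76). The shaft end, 22 mm thick, 100 mm up, overhangs the front foot to y = -130.
- pump_foot (a point): Middle of the underside of the front foot (pump frame 0, -75, 0), which is 40 (x) x 32 mm (y -91 to -59) with a 13 mm slot open to -y for the stud. Its height in the plate's frame: about 21 mm at the start, 26 mm when level on the packer, about 32 mm with the bar fully down.
- fulcrum: Fulcrum block, loose, standing ready on the sole plate in front of either the left or the right wing (varies): dark hardwood 54 (x) x 34 (y) x 17 mm with a steel round of 8 mm radius along x on its middle (axis 17 mm above the underside), 25 mm high in all. Origin at the centre of its underside.
- fulcrum_top (a point): Middle of the top of the fulcrum's ridge: 25 mm above its underside, 45 mm above the table, about 23 mm in front of the wing's edge.
- bar: Steel pinch bar, 0.9 kg, 270 mm long, straight flat underside; origin at the centre of the underside, +x towards the tip, z up. Starts flat on the table. Steel shaft 22 wide x 20 high for x -35 to 75, then its top slopes down to a 4 mm edge at the tip (x = 135, 22 wide). Red handle 28 wide x 24 high for x -135 to -35, underside flush. Balances at x = -17.
- bar_tip (a point): Middle of the tip edge at the underside (x = 135). To enter between wing and plate over the ridge the bar must slope tip-down by 28 to 33 degrees. Resting on the ridge about 35 mm from its tip, it goes down until the handle's end meets the table (handle down 11 degrees) and stays there by its own weight, holding the pump up.
- shim: Slotted brass packer, 0.2 kg: plate 90 (x) x 38 (y) x 6 mm, origin at the centre of its underside, +x towards the slot's open end (x = 45). Slot 13 mm wide, flared to 22 mm at the mouth, bottom at x = 21. At x = -42 a grip tab 6 thick, 32 wide (y), 60 mm long is bent up, leaning back 30 degrees from vertical, along (-0.5, 0, 0.866). Starts flat on the table.
- shim_slot (a point): Point in the slot, on the underside, where the stud's axis lies when the packer is fully home (x = 25).
- shim_tab (a point): Point to grip on the tab, 44 mm up its length (x = -64, z = 41 mm), mid thickness.
- gauge: Bystander on the sole plate in front of the other wing: dial gauge on a magnetic stand, block 50 x 34 x 45 mm, 178 mm high, dial reaching 46 mm towards the pump. Origin under its middle.
- spanner: Bystander: steel spanner 190 mm, flat on the table.
- screwdriver: Bystander: orange screwdriver 200 mm.
- bottle: Bystander: water bottle, 62 mm wide, 190 mm high.
- display: Bystander: grey and orange hand-held display, 100 x 170 x 38 mm.
- sensor: Bystander: orange sensor on two rods, 60 x 62 x 145 mm high.
- mug: Bystander: white mug, 80 mm wide, 95 mm high.
- wing_left (a point): Under edge of the foot's wing at x = -62, y = -91, z = 24 mm of the pump. On each side of the foot a flat wing, 10 mm thick, y -91 to -59, reaches out to x = +-80; the bar goes 10 to 15 mm under it. This edge is 24 mm above the plate's top at the start, 30 mm when level.
- wing_right (a point): The same on the other wing, at x = +62 mm.
- bar_grip (a point): Good place to hold the bar, on the steel shaft, mid-height (x = -10, z = 10 mm).
Not all that is in view belongs to the job. There is more than one size of the shim; the one meant has the size given above.

How it is judged:
On the way, in this order (a step that is already met when the one before it is completed fails the run):
1. the bar, lying over the fulcrum block and under the pump, has levered the front foot clear (its underside at least 29 mm above the underside of the sole plate, that is 9 mm above its top) (z of pump_foot in the frame of base above 0.029 m and contact force between bar and pump above 2 N and contact force between bar and fulcrum above 2 N), for 0.3 s.
2. the bar still holds the foot up, let go by the robot, while the packer lies home under it, within 6 mm (z of pump_foot in the frame of base above 0.029 m and contact force between bar and pump above 2 N and contact force between the fingers and bar below 0.5 N and horizontal distance between shim_slot and stud below 0.006 m and z of shim_slot in the frame of base below 0.0245 m), for 0.2 s.
At the end, for the whole second after the job is handed in: The pump stands level (within 0.7 degrees) with its front foot resting on the packer; the packer lies round the stud within 6 mm of fully home and within 8 degrees of square; the bar lies flat on the table beside the sole plate, its tip more than 90 mm from the stud; all at rest and let go (angle between pump's own z axis and vertical below 0.012 rad and z of pump_foot in the frame of base between 0.0245 and 0.0275 m and contact force between shim and pump above 2 N and horizontal distance between shim_slot and stud below 0.006 m and angle between the x axis of shim and the y axis of base, either way round below 0.15 rad and height (world z) of bar below 0.008 m and angle between bar's own z axis and vertical below 0.06 rad and horizontal distance between bar_tip and stud above 0.09 m and linear speed of each of bar, pump, shim below 0.02 m/s); the robot touches nothing.
It fails at once if the robot's hand or arm pushes on the pump with more than 8 N (contact force between any of the fingers, the arm and pump above 8 N).
It fails at once if the pump is dropped or jerked (faster than 0.12 m/s) (linear speed of pump above 0.12 m/s).
It fails at once if the dial gauge is moved by more than 15 mm (distance of gauge from where it was at the start of the episode above 0.015 m).
It fails at once if another bystander is moved by more than 30 mm (distance of any of spanner, screwdriver, bottle, display, sensor, mug from where it was at the start of the episode above 0.03 m).
It also fails if it takes over 69 s, if anything falls off the work surface, if the arm or the gripper's body presses on something with over 40 N, if the wrist force passes 120 N, or if a joint passes its speed limit or range.

## Working session

There is one attempt and no reset: what is moved stays moved. The work goes in short steps, Python scripts to look and compute and a tool call to move; the robot and the scene stay as the last step left them, time stands still between calls to the robot, and variables do not carry over. Pictures are saved under pics/ and viewed, and the job is handed in when it is done.

Besides the shell and the picture viewer there is one more tool, called after "Request:" in YAML: its name, and indented under it one key for each argument. step_arm: Moves the arm, as the interface text tells. Its arguments: {"type":"object","properties":{"targets":{"type":"array","items":{"type":"number","minimum":-1,"maximum":1}},"gripper":{"type":"number"},"newtons":{"type":"number"}},"required":["targets"]}

I'll start by looking at the scene.

```bash
ls; mkdir -p pics; python3 - <<'E'
from station import env, eyes, finder
import cv2,pickle
s=env.observe(); print({k:(v if not hasattr(v,'round') else v) for k,v in s.items()})
for n in ["scene","side","wrist"]:
    p=eyes.capture(n); cv2.imwrite(f"pics/{n}0.png",p["img"][:,:,::-1]); pickle.dump(p,open(f"pics/{n}0.pkl","wb"))
    print(n,{k:p[k] for k in p if k not in("img","depth")})
    if n!="wrist":
      for t in ["base","pump","fulcrum","bar","shim","gauge","stud","spanner","shim_tab","wing_left","wing_right","bar_tip"]:
        r=finder.recognise(t,p); print(t,[(round(d["p"],2),[int(x) for x in d["extent"]]) for d in r[:4]])
E
```

```text
pics
{'clock': 0.0, 'joints': array([-1.29299375e+00,  2.38796220e-01, -1.42392640e-02,  1.31922306e+00,
        2.17066954e-05,  1.57081051e+00]), 'qvel': array([-0.0004974 , -0.00179799, -0.00043617,  0.0018505 , -0.00070203,
        0.00183869]), 'joint_torque': array([-4.47704188e-04, -5.38786840e+01,  3.46439302e+01,  1.84596068e-02,
        2.43403241e-05, -3.96713318e-06]), 'position': array([ 0.14386945, -0.50446802,  0.23067538]), 'orientation': array([-2.50688522e+00,  1.89195274e+00,  1.81229348e-03]), 'force': array([0.62919023, 0.35640329, 0.43560999]), 'ft_torque': array([ 0.00629292, -0.05301993, -0.01461608]), 'grip_width': 1.0002712842282193}
scene {'fx': 443.00599849725705, 'fy': 443.00599849725705, 'cx': 315.8280710403587, 'cy': 206.1054971610532, 'k1': -0.05160196334093139, 'rvec': array([ 0.8882015 ,  2.53137092, -1.01985747]), 'tvec': array([ 0.41508503, -0.20671267,  1.45295428]), 'shot': 1}
base []
pump [(0.94, [306, 196, 106, 100])]
fulcrum [(0.7, [292, 234, 22, 20])]
bar [(0.62, [213, 132, 46, 55])]
shim [(0.85, [264, 119, 25, 38]), (0.69, [277, 99, 8, 29]),
[... 906 characters left out ...]
, 7, 18]), (0.17, [390, 283, 34, 47])]
gauge [(0.93, [332, 174, 24, 24]), (0.35, [311, 197, 78, 75])]
stud [(0.77, [289, 216, 106, 71]), (0.7, [309, 195, 80, 78])]
spanner []
shim_tab [(0.78, [272, 136, 16, 25]), (0.5, [300, 166, 20, 10]), (0.46, [311, 194, 82, 77])]
wing_left [(0.95, [310, 195, 78, 78]), (0.48, [223, 150, 47, 38])]
wing_right [(0.8, [312, 198, 82, 77]), (0.58, [392, 205, 30, 21])]
bar_tip [(0.92, [230, 150, 41, 38])]
wrist {'fx': 289.50026153948437, 'fy': 289.50026153948437, 'cx': 327.10621076364515, 'cy': 190.49735248988213, 'k1': -0.03386468123625013, 'rvec': array([-2.31858676,  1.75141203,  0.24974028]), 'tvec': array([-0.52423239, -0.03564373,  0.37850687]), 'shot': 3}
```

View pics/scene0.png

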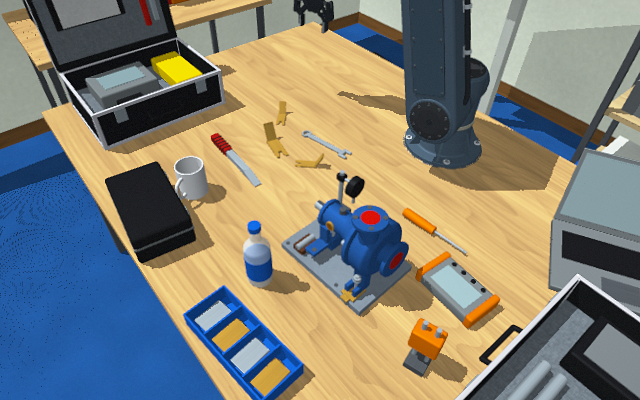

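View pics/wrist0.png

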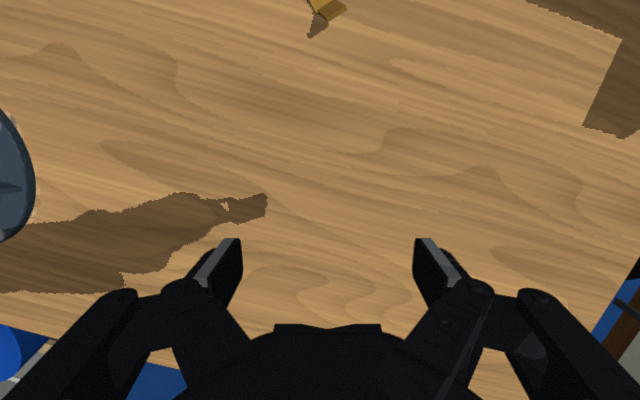

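```bash
python3 - <<'E'
import cv2
a=cv2.imread("pics/scene0.png")[90:320,190:430]; cv2.imwrite("pics/scene0c.png",cv2.resize(a,None,fx=2.6*1.0,fy=2.6,interpolation=cv2.INTER_CUBIC))
E
```

```text
(no output)
```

View pics/scene0c.png

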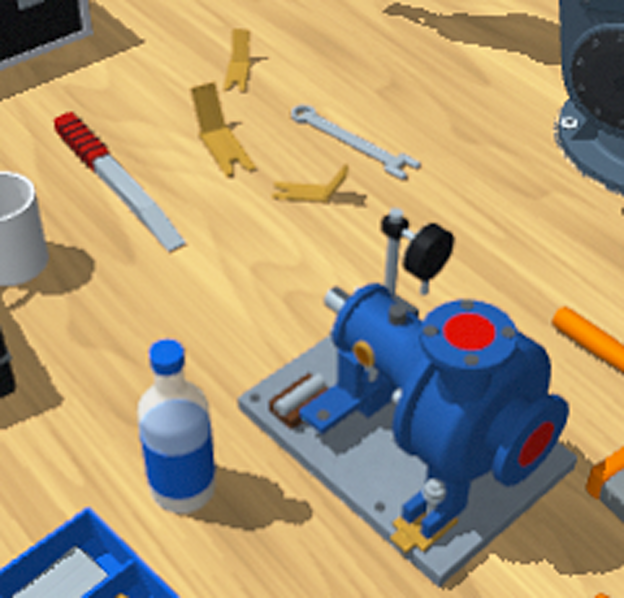

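```bash
cat > h.py <<'E'
import numpy as np,cv2,pickle
from scipy.spatial.transform import Rotation as R
def cloud(p):
    h,w=p["depth"].shape; v,u=np.mgrid[0:h,0:w]
    K=np.array([[p["fx"],0,p["cx"]],[0,p["fy"],p["cy"]],[0,0,1]])
    q=cv2.undistortPoints(np.stack([u.ravel(),v.ravel()],1).astype(np.float64)[:,None],K,np.array([p["k1"],0,0,0,0.]))[:,0]
    z=p["depth"].ravel(); c=np.c_[q*z[:,None],z]
    Rm=cv2.Rodrigues(p["rvec"])[0]
    W=(c-p["tvec"])@Rm; W[z==0]=np.nan
    return W.reshape(h,w,3)
def proj(p,X):
    K=np.array([[p["fx"],0,p["cx"]],[0,p["fy"],p["cy"]],[0,0,1]])
    return cv2.projectPoints(np.atleast_2d(np.array(X,float)),p["rvec"],p["tvec"],K,np.array([p["k1"],0,0,0,0.]))[0][:,0]
def ray(p,u,v,z):
    K=np.array([[p["fx"],0,p["cx"]],[0,p["fy"],p["cy"]],[0,0,1]])
    q=cv2.undistortPoints(np.array([[[u,v]]],float),K,np.array([p["k1"],0,0,0,0.]))[0,0]
    Rm=cv2.Rodrigues(p["rvec"])[0]; o=-Rm.T@p["tvec"]; d=Rm.T@np.array([*q,1]); return o+d*(z-o[2])/d[2]
def load(n): return pickle.load(open(f"pics/{n}.pkl","rb"))
def snap(n,f):
    from station import eyes
    p=eyes.capture(n); pickle.dump(p,open(f"pics/{f}.pkl","wb")); cv2.imwrite(f"pics/{f}.png",p["img"][:,:,::-1]); return p
# orthographic top view
def top(p,x0,x1,y0,y1,res=0.001,zmin=-0.01,zmax=0.5):
    W=cloud(p).reshape(-1,3); c=p["img"].reshape(-1,3); m=(W[:,2]>zmin)&(W[:,2]<zmax)&(W[:,0]>x0)&(W[:,0]<x1)&(W[:,1]>y0)&(W[:,1]<y1)
    return W[m],c[m]
E
python3 - <<'E'
from h import *
p=load("scene0"); W=cloud(p)
for n,(u,v) in dict(bar_handle=(216,138),bar_mid=(235,160),bar_tip=(257,184),shimA=(278,152),shimA2=(268,128),shimB=(281,120),shimC=(300,163),shimCtab=(320,160),spanner=(325,143),gauge=(341,178),dial=(355,187),fulc=(303,243),red=(371,217),pl1=(281,246),pl2=(362,313),pl3=(411,268),bottle=(257,255),mug=(190,178)).items(): print(n,W[v,u].round(3))
print(W[100:200:50,60:600:60].round(2)[...,2])
E
```

```text
bar_handle [ 0.583 -0.448  0.022]
bar_mid [ 0.592 -0.32   0.019]
bar_tip [ 0.59  -0.205  0.003]
shimA [ 0.454 -0.29   0.002]
shimA2 [ 0.436 -0.367  0.042]
shimB [ 0.346 -0.423  0.004]
shimC [ 0.43  -0.206 -0.   ]
shimCtab [ 0.398 -0.149  0.033]
spanner [ 0.312 -0.228  0.008]
gauge [0.521 0.071 0.185]
dial [0.513 0.111 0.181]
fulc [0.642 0.079 0.043]
red [0.59  0.236 0.236]
pl1 [0.674 0.03  0.008]
pl2 [0.642 0.297 0.002]
pl3 [0.461 0.281 0.002]
bottle [0.782 0.097 0.123]
mug [ 0.762 -0.263  0.081]
[[-0.22  0.11  0.07  0.    0.    0.    0.25 -0.75 -0.65]
 [-0.75  0.    0.   -0.   -0.    0.    0.01  0.01  0.  ]]
```

```bash
cat >> h.py <<'E'
def toolR(s): return R.from_rotvec(s["orientation"]).as_matrix()
def plan(s,P=None,yaw=None):
    """yaw: world angle of tool x axis. prints shift in tool axes, metres, and /0.8; turn deg, /90"""
    Rm=toolR(s)
    if P is not None:
        d=Rm.T@(np.array(P)-s["position"]); print("shift m",d.round(4),"scaled",(d/0.8).round(4))
    y=np.degrees(np.arctan2(Rm[1,0],Rm[0,0])); print("tool x yaw",y.round(2),"tool z",Rm[:,2].round(4))
    if yaw is not None:
        t=-(yaw-y); t=(t+90)%180-90; print("turn deg",round(t,2),"scaled",round(t/90,4))
E
python3 - <<'E'
from h import *
from station import env
s=env.observe(); print(toolR(s).round(3)); plan(s,[0.45,-0.35,0.36],0)
p=load("wrist0"); Rm=cv2.Rodrigues(p["rvec"])[0]; o=-Rm.T@p["tvec"]; T=toolR(s)
print("cam in tool",(T.T@(o-s["position"])).round(4),"axis in tool",(T.T@Rm.T).round(3))
# footprint segmentation of shims
for f in ["scene0","side0"]:
    p=load(f); W=cloud(p); hsv=cv2.cvtColor(p["img"],cv2.COLOR_RGB2HSV)
    m=((hsv[...,0]>17)&(hsv[...,0]<28)&(hsv[...,1]>150)&(W[...,1]<0)&(W[...,0]>0.2)&(W[...,0]<0.55)).astype(np.uint8)
    n,l,st,c=cv2.connectedComponentsWithStats(m)
    for i in range(1,n):
        if st[i,4]>20:
            w=W[l==i]; print(f,c[i].round(),st[i,4],w.min(0).round(3),w.max(0).round(3))
E
```

```text
[[ 0.274 -0.962 -0.   ]
 [-0.962 -0.274  0.   ]
 [-0.    -0.    -1.   ]]
shift m [-0.065  -0.3368 -0.1287] scaled [-0.0812 -0.421  -0.1609]
tool x yaw -74.08 tool z [-0.e+00  1.e-04 -1.e+00]
turn deg -74.08 scaled -0.8232
cam in tool [-0.0005 -0.0709 -0.142 ] axis in tool [[ 1.    -0.001 -0.001]
 [ 0.001  0.96   0.279]
 [ 0.    -0.279  0.96 ]]
scene0 [176.  60.] 189 [ 0.446 -0.957  0.061] [ 0.55  -0.689  0.116]
scene0 [282. 113.] 162 [ 0.291 -0.475 -0.002] [ 0.374 -0.399  0.043]
scene0 [273. 140.] 361 [ 0.403 -0.379 -0.004] [ 0.474 -0.261  0.057]
scene0 [309. 162.] 161 [ 0.379 -0.221 -0.003] [ 0.451 -0.146  0.043]
side0 [200.  92.] 441 [ 0.444 -0.959  0.064] [ 0.55  -0.692  0.119]
side0 [286. 131.] 76 [ 0.303 -0.47  -0.002] [ 0.368 -0.411  0.04 ]
side0 [282. 157.] 128 [ 0.42  -0.366  0.   ] [ 0.47  -0.258  0.034]
side0 [310. 171.] 66 [ 0.388 -0.214 -0.003] [ 0.447 -0.152  0.036]
```

```bash
python3 - <<'E'
from h import *
from station import env
s=env.observe(); plan(s,[0.50,-0.32,0.25])
E
```

```text
shift m [-0.0801 -0.3931 -0.0187] scaled [-0.1001 -0.4914 -0.0234]
tool x yaw -74.08 tool z [-0.e+00  1.e-04 -1.e+00]
```

Request:
step_arm:
  targets: [-0.011, -0.05, -0.003, 0, -0.011, -0.055, -0.003, 0, -0.011, -0.055, -0.003, 0, -0.011, -0.055, -0.003, 0, -0.011, -0.055, -0.003, 0, -0.011, -0.055, -0.003, 0, -0.011, -0.055, -0.003, 0, -0.011, -0.055, -0.003, 0, -0.011, -0.05, 0, 0, 0, 0, 0, 0]

```text
clock: 2.35
position: [0.4992, -0.3198, 0.2498]
orientation: [-2.511, 1.886, -0.0]
force: [-0.4, -0.3, -1.0]
grip_width: 0.999
```

```bash
python3 - <<'E'
from h import *
from station import env,finder
p=snap("wrist","w1"); s=env.observe(); print(s["clock"],s["position"],s["joints"].round(3))
for t in ["shim","bar","bar_tip","shim_tab"]:
    r=finder.recognise(t,p); print(t,[(round(d["p"],2),[int(x) for x in d["extent"]]) for d in r[:4]])
E
```

```text
2.4 [ 0.49722124 -0.32082904  0.24982438] [-0.573  0.351  0.194  1.415  0.     2.287]
shim [(0.92, [276, 171, 84, 74]), (0.77, [350, 256, 44, 67]), (0.68, [177, 170, 75, 54]), (0.29, [2, 0, 10, 31])]
bar [(0.77, [253, 58, 209, 87])]
bar_tip [(0.87, [254, 60, 207, 83])]
shim_tab [(0.91, [273, 169, 88, 71]), (0.71, [352, 257, 40, 64]), (0.7, [175, 167, 72, 53])]
```

View pics/w1.png

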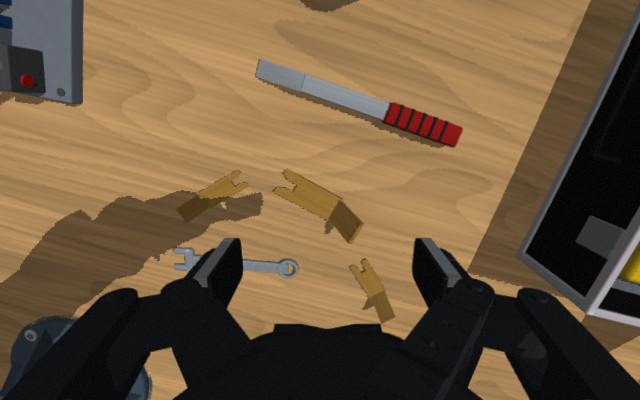

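```bash
python3 - <<'E'
from h import *
p=load("w1"); W=cloud(p); hsv=cv2.cvtColor(p["img"],cv2.COLOR_RGB2HSV)
m=((hsv[...,0]>17)&(hsv[...,0]<28)&(hsv[...,1]>150)).astype(np.uint8)
n,l,st,c=cv2.connectedComponentsWithStats(m)
for i in range(1,n):
    if st[i,4]>150:
        w=W[l==i]; f=w[w[:,2]<0.012]
        print(c[i].round(),st[i,4],"zmax",np.nanmax(w[:,2]).round(3))
        if len(f)>30:
            r=cv2.minAreaRect(f[:,:2].astype(np.float32)); print("  plate",[np.round(a,4) for a in r])
# bar
for u,v in [(258,62),(256,75),(458,128),(452,146)]: print(u,v,W[v,u].round(4), ray(p,u,v,0.004 if u<300 else 0.024).round(4))
a=p["img"][150:250,165:375,::-1]; cv2.imwrite("pics/w1c.png",cv2.resize(a,None,fx=3.5,fy=3.5,interpolation=cv2.INTER_CUBIC))
E
```

```text
[211. 196.] 1270 zmax 0.042
  plate [array([ 0.4197, -0.1897]), array([0.0283, 0.0697]), np.float64(45.2677)]
[321. 204.] 2256 zmax 0.057
  plate [array([ 0.4441, -0.3072]), array([0.0904, 0.041 ]), np.float64(76.5887)]
[632. 267.] 446 zmax 0.111
[374. 291.] 1029 zmax 0.042
  plate [array([ 0.3385, -0.4306]), array([0.0683, 0.029 ]), np.float64(45.8415)]
258 62 [ 5.956e-01 -2.005e-01 -4.000e-04] [ 0.5953 -0.2016  0.004 ]
256 75 [ 0.5796 -0.2027  0.0045] [ 0.5797 -0.2025  0.004 ]
458 128 [ 0.5888 -0.4644  0.0232] [ 0.5887 -0.464   0.024 ]
452 146 [ 0.5656 -0.4667  0.0212] [ 0.5656 -0.4655  0.024 ]
```

View pics/w1c.png

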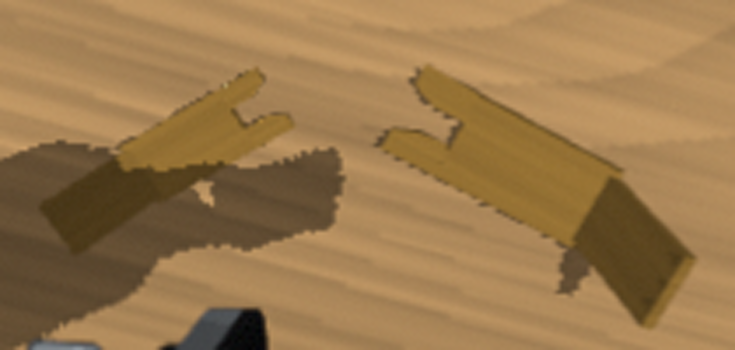

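Candidates in wrist picture w1: A (321,204) measures 90×40 mm with its tab up to 57 mm; B (374,291) and C (211,196) measure ~69×28 mm, with tabs up to 42 mm. A fits the given 90×38 size and the crop confirms it. Next I turn the tool so the camera sits on the side away from the pump, then look at the plate.

Request:
step_arm:
  targets: [0, 0, -0.006, -0.095, 0, 0, -0.006, -0.095, 0, 0, -0.006, -0.095, 0, 0, -0.006, -0.095, 0, 0, -0.006, -0.095, 0, 0, -0.006, -0.095, 0, 0, -0.006, -0.095, 0, 0, -0.006, -0.095, 0, 0, -0.006, -0.095, 0, 0, -0.006, -0.095]

```text
clock: 3.6
position: [0.4942, -0.3232, 0.2991]
orientation: [3.125, 0.319, 0.0]
force: [0.1, -0.1, -0.6]
grip_width: 1.003
```

Request:
step_arm:
  targets: [0, 0, 0, -0.095, 0, 0, 0, -0.095, 0, 0, 0, -0.095, 0, 0, 0, -0.095, 0, 0, 0, -0.095, 0, 0, 0, -0.095, 0, 0, 0, -0.095, 0, 0, 0, -0.095, 0, 0, 0, -0.095, 0, 0, 0, -0.095]

```text
clock: 4.6
position: [0.4942, -0.3232, 0.2989]
orientation: [2.078, 2.355, -0.0]
force: [-0.0, -0.1, -0.6]
grip_width: 0.998
```

Request:
step_arm:
  targets: [0, 0, 0, -0.095, 0, 0, 0, -0.095, 0, 0, 0, -0.095, 0, 0, 0, -0.095, 0, 0, 0, -0.095, 0, 0, 0, -0.095, 0, 0, 0, -0.095, 0, 0, 0, -0.095, 0, 0, 0, -0.062]

```text
clock: 5.5
position: [0.4942, -0.3232, 0.2988]
orientation: [0.243, 3.132, -0.0]
force: [-0.1, -0.7, -0.4]
grip_width: 1.004
```

```bash
python3 - <<'E'
from h import *
from station import env
s=env.observe(); print(s["clock"],s["position"],s["joints"].round(3)); plan(s,[0.58,0.0,0.30],180)
E
```

```text
5.5 [ 0.49418837 -0.32320717  0.29884335] [-0.579  0.345  0.309  1.534 -0.    -1.995]
shift m [-0.0348  0.3326 -0.0012] scaled [-0.0436  0.4157 -0.0015]
tool x yaw 171.11 tool z [ 2.e-04 -2.e-04 -1.e+00]
turn deg -8.89 scaled -0.0988
```

Request:
step_arm:
  targets: [-0.006, 0.055, 0, 0, -0.006, 0.06, 0, 0, -0.006, 0.06, 0, 0, -0.006, 0.06, 0, 0, -0.006, 0.06, 0, 0, -0.006, 0.06, 0, 0, -0.008, 0.06, 0, 0, 0, 0, 0, -0.09, 0, 0, 0, -0.009, 0, 0, 0, 0]

```text
clock: 6.5
position: [0.5823, -0.0012, 0.2988]
orientation: [0.011, 3.141, -0.0]
force: [0.4, 0.1, -0.5]
grip_width: 1.002
```

```bash
python3 - <<'E'
from h import *
from station import env,finder
p=snap("wrist","w2"); s=env.observe(); print(s["clock"],s["position"],s["joints"].round(3)); plan(s,None,180)
for t in ["fulcrum","gauge","stud"]:
    r=finder.recognise(t,p); print(t,[(round(d["p"],2),[int(x) for x in d["extent"]]) for d in r[:4]])
E
```

```text
6.55 [ 0.58225248 -0.00143653  0.29876522] [-0.002  0.33   0.286  1.527 -0.    -1.565]
tool x yaw 179.53 tool z [ 1.e-04 -1.e-04 -1.e+00]
turn deg -0.47 scaled -0.0052
fulcrum [(0.83, [276, 196, 41, 24]), (0.26, [470, 240, 13, 41])]
gauge [(0.66, [358, 189, 62, 108])]
stud [(0.96, [269, 168, 129, 150])]
```

View pics/w2.png

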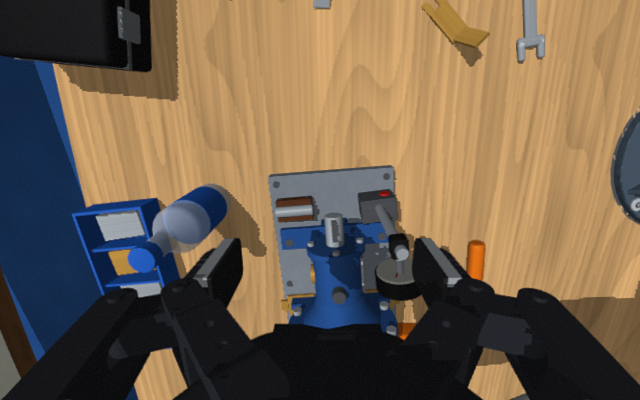

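```bash
python3 - <<'E'
from h import *
p=load("w2"); W=cloud(p)
P={n:ray(p,u,v,z) for n,(u,v,z) in dict(c1=(269,176.5,.02),c2=(393.5,167,.02)).items()}
print({k:v.round(4) for k,v in P.items()}, W[180,275].round(4),W[170,388].round(4))
# fit plate top plane edges using depth points with z in .015-.025
m=(np.abs(W[...,2]-0.02)<0.004)&(W[...,1]<0.12)&(W[...,0]>0.45)&(W[...,0]<0.70)
q=W[m]
# front edge: for bins in x, min y
for ax,bins,o,fn in [(0,np.arange(0.49,0.68,0.01),1,np.min)]:
    e=np.array([[ (b+b+.01)/2, fn(q[(q[:,0]>b)&(q[:,0]<b+.01)][:,1])] for b in bins if ((q[:,0]>b)&(q[:,0]<b+.01)).sum()>5])
    print(e.round(4).tolist()); k=np.polyfit(e[2:-2,0],e[2:-2,1],1); print(k, np.degrees(np.arctan(k[0])))
# fulcrum: hi points
f=(W[...,2]>0.03)&(W[...,2]<0.05); f[:190]=0; f[225:]=0; f[:,:270]=0; f[:,325:]=0
g=W[f]; print(len(g), g.min(0).round(4), g.max(0).round(4)); 
rd=g[g[:,2]>0.042]; print("ridge",len(rd),rd.mean(0).round(4), np.polyfit(rd[:,0],rd[:,1],1), rd[:,0].min(),rd[:,0].max())
a=p["img"][155:325,255:435,::-1]; cv2.imwrite("pics/w2c.png",cv2.resize(a,None,fx=3.4,fy=3.4,interpolation=cv2.INTER_CUBIC))
E
```

```text
{'c1': array([0.6692, 0.0283, 0.02  ]), 'c2': array([0.4839, 0.0153, 0.02  ])} [0.6607 0.0338 0.0195] [0.4918 0.0198 0.0198]
[[0.495, 0.0156], [0.505, 0.0168], [0.515, 0.0171], [0.525, 0.0182], [0.535, 0.0184], [0.545, 0.0196], [0.555, 0.0198], [0.565, 0.0201], [0.575, 0.0211], [0.585, 0.0224], [0.595, 0.0224], [0.605, 0.0236], [0.615, 0.024], [0.625, 0.0249], [0.635, 0.0253], [0.645, 0.0265], [0.655, 0.0267], [0.665, 0.0279], [0.675, 0.0294]]
[ 0.06915086 -0.01843619] 3.955755219745105
834 [0.5876 0.0574 0.0302] [0.6584 0.0968 0.0463]
ridge 268 [0.6304 0.0761 0.0437] [0.01743295 0.06515927] 0.5875594266868913 0.6580702787754815
```

View pics/w2c.png

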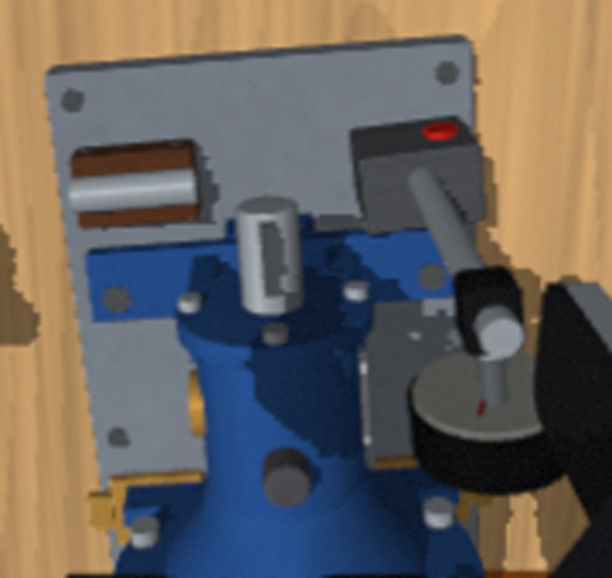

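```bash
python3 - <<'E'
from h import *
p=load("w2"); c=lambda x,y:(255+(x+.5)/3.4-.5,155+(y+.5)/3.4-.5)
def r(x,y,z): return ray(p,*c(x,y),z)
a=r(50,72,.02);b=r(105,480,.02);d=r(471,40,.02)
print("left edge",a.round(4),b.round(4),np.degrees(np.arctan2(-(b-a)[0],(b-a)[1])),"right corner",d.round(4))
th=np.radians(4.0); ex=np.array([np.cos(th),np.sin(th)]); ey=np.array([-np.sin(th),np.cos(th)])
for nm,pt,lx in [("A",a,95),("d",d,-95)]:
    print(nm,"origin",(pt[:2]-ex*lx/1000+ey*.165).round(4))
O=(a[:2]+d[:2])/2+ey*.165; print("O",O)
def pl(w): return np.array([(w[:2]-O)@ex,(w[:2]-O)@ey]).round(4)
print("ridge ends",pl(r(70,190,.040)),pl(r(196,187,.040)),"fulc corners",[pl(r(*q,.037)) for q in [(75,152),(193,140),(200,220),(78,228)]])
print("wing R corners",pl(r(88,253,.054)),pl(r(93,320,.054)),"shaft end",pl(r(240,210,.117)),pl(r(298,206,.117)))
print("gauge block",[pl(r(*q,.065)) for q in [(351,130),(470,117),(478,163),(356,172)]],"dial",pl(r(412,390,.17)))
print("side wing top",pl(r(117,300,.055)))
E
```

```text
left edge [0.6687 0.0272 0.02  ] [0.6549 0.2369 0.02  ] 3.7605312256983727 right corner [0.4845 0.0144 0.02  ]
A origin [0.5624 0.1852]
d origin [0.5677 0.1856]
O [0.5650516  0.18542495]
ridge ends [ 0.0862 -0.1167] [ 0.0316 -0.1138] fulc corners [array([ 0.0825, -0.1328]), array([ 0.0312, -0.1342]), array([ 0.0316, -0.0973]), array([ 0.0856, -0.0976])]
wing R corners [ 0.0792 -0.0927] [ 0.0809 -0.061 ] shaft end [ 0.0107 -0.1317] [-0.0098 -0.1316]
gauge block [array([-0.0342, -0.142 ]), array([-0.0817, -0.1437]), array([-0.0847, -0.1241]), array([-0.0354, -0.1242])] dial [-0.04   -0.0881]
side wing top [ 0.0692 -0.0703]
```

Request:
step_arm:
  targets: [0, -0.05, 0.02, 0.002, 0, -0.052, 0.025, 0.002, 0, -0.052, 0.025, 0.002, 0, -0.052, 0.025, 0.002, 0, -0.052, 0.025, 0.002, 0, -0.052, 0.025, 0.002, 0, -0.052, 0.025, 0.002, 0, -0.052, 0.025, 0.002, 0, -0.052, 0.025, 0.002, 0.004, -0.052, 0.025, 0.002]

```text
clock: 7.7
position: [0.5715, -0.4167, 0.1017]
orientation: [0.059, 3.141, -0.0]
force: [0.9, 0.4, -0.4]
grip_width: 0.999
```

```bash
python3 - <<'E'
from h import *
from station import env
p=snap("wrist","w3"); s=env.observe(); print(s["clock"]); plan(s,[0.579,-0.418,0.002],177.7)
W=cloud(p); hsv=cv2.cvtColor(p["img"],cv2.COLOR_RGB2HSV)
m=((hsv[...,0]<8)|(hsv[...,0]>172))&(hsv[...,1]>150)&(W[...,2]>0.015)&(W[...,2]<.03)
q=W[m]; print(len(q)); print(cv2.minAreaRect(q[:,:2].astype(np.float32)),q[:,1].min(),q[:,1].max(),q[:,0].min(),q[:,0].max())
E
```

```text
7.75
shift m [-0.0103  0.0045  0.0954] scaled [-0.0129  0.0057  0.1193]
tool x yaw 177.63 tool z [-3.3e-03 -5.0e-04 -1.0e+00]
turn deg -0.07 scaled -0.0008
3326
((0.6827734112739563, -0.38705965876579285), (0.27581730484962463, 0.09864095598459244), 19.16152572631836) -0.4720900085994622 -0.3239913390631609 0.5649496277723599 0.8273926498245471
```

View pics/w3.png

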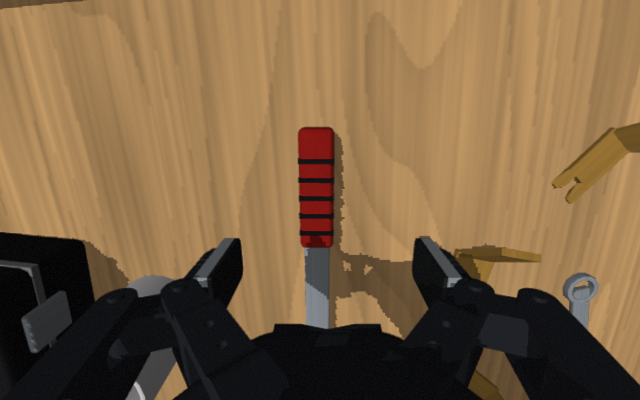

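```bash
python3 - <<'E'
from h import *
p=load("w3")
for q in [(298,160),(333.5,160),(301,243),(332,243),(316,127),(316,246.5)]: print(q,ray(p,*q,.024).round(4))
from station import env
plan(env.observe(),[0.5785,-0.418,0.002],177.7)
E
```

```text
(298, 160) [ 0.5926 -0.4484  0.024 ]
(333.5, 160) [ 0.5653 -0.4474  0.024 ]
(301, 243) [ 0.5947 -0.3784  0.024 ]
(332, 243) [ 0.5688 -0.3774  0.024 ]
(316, 127) [ 0.5775 -0.4727  0.024 ]
(316, 246.5) [ 0.5823 -0.3747  0.024 ]
shift m [-0.0098  0.0045  0.0954] scaled [-0.0122  0.0057  0.1193]
tool x yaw 177.63 tool z [-3.3e-03 -5.0e-04 -1.0e+00]
turn deg -0.07 scaled -0.0008
```

```bash
python3 - <<'E'
from h import *
from station import env
plan(env.observe(),[0.580,-0.423,0.002],177.7)
E
```

```text
shift m [-0.0115 -0.0004  0.0954] scaled [-0.0144 -0.0005  0.1193]
tool x yaw 177.63 tool z [-3.3e-03 -5.0e-04 -1.0e+00]
turn deg -0.07 scaled -0.0008
```

Request:
step_arm:
  targets: [-0.007, 0, 0.03, 0, -0.007, 0, 0.03, 0, 0, 0, 0.03, 0, 0, 0, 0.02, 0, 0, 0, 0, 0]

```text
clock: 8.25
position: [0.5813, -0.4142, 0.0117]
orientation: [-0.058, -3.137, -0.004]
force: [1.1, 0.5, -0.5]
grip_width: 1.002
```

```bash
python3 - <<'E'
from h import *
from station import env
s=env.observe(); print(s["position"],s["force"]);plan(s,[0.580,-0.423,0.002],177.7)
E
```

```text
[ 0.58130453 -0.41418665  0.01171342] [ 1.06311423  0.53897181 -0.53626243]
shift m [ 0.0009 -0.0089  0.0097] scaled [ 0.0012 -0.0111  0.0121]
tool x yaw 177.89 tool z [-0.0038  0.0028 -1.    ]
turn deg 0.19 scaled 0.0021
```

Request:
step_arm:
  targets: [0.001, -0.011, 0.008, 0, 0, 0, 0.004, 0, 0, 0, 0, 0]

```text
clock: 8.55
position: [0.5822, -0.4241, 0.0052]
orientation: [0.056, 3.141, -0.0]
force: [0.5, -0.1, 0.5]
grip_width: 1.001
```

Request:
step_arm:
  targets: [0, 0, 0, 0, 0, 0, 0, 0, 0, 0, 0, 0, 0, 0, 0, 0, 0, 0, 0, 0]
  gripper: 255
  newtons: 22

```text
clock: 9.05
position: [0.5821, -0.4233, 0.0052]
orientation: [-0.054, -3.141, 0.0]
force: [-1.9, 0.1, 3.0]
grip_width: 0.319
```

```bash
python3 - <<'E'
from h import *
from station import env
s=env.observe(); print(s["position"],s["force"],s["grip_width"]);plan(s,[0.580,-0.423,0.002],177.7)
E
```

```text
[ 0.58212191 -0.42334498  0.00522611] [-1.87394868  0.13238132  3.00494945] 0.3189496082454775
shift m [0.0021 0.0003 0.0032] scaled [0.0027 0.0003 0.004 ]
tool x yaw 178.02 tool z [-2.e-04 -1.e-04 -1.e+00]
turn deg 0.32 scaled 0.0035
```

Request:
step_arm:
  targets: [0, 0.002, -0.0148, 0, 0, 0.002, -0.0148, 0, 0, 0.0035, -0.0144, 0, 0, 0.0035, -0.0144, 0, 0, 0, 0, 0]

```text
clock: 9.55
position: [0.5836, -0.4147, 0.0541]
orientation: [0.054, 3.139, -0.002]
force: [-0.7, -0.8, -6.1]
grip_width: 0.324
```

```bash
python3 - <<'E'
from h import *
from station import env
s=env.observe(); print(s["position"],s["force"],s["ft_torque"],s["grip_width"])
p=snap("scene","s4"); a=p["img"][110:230,180:340,::-1]; cv2.imwrite("pics/s4c.png",cv2.resize(a,None,fx=4,fy=4,interpolation=cv2.INTER_CUBIC))
E
```

```text
[ 0.58361631 -0.41467324  0.05408938] [-0.65457744 -0.7536612  -6.09777098] [-0.1149233   0.12965341  0.0740429 ] 0.3235817910400516
```

View pics/s4c.png

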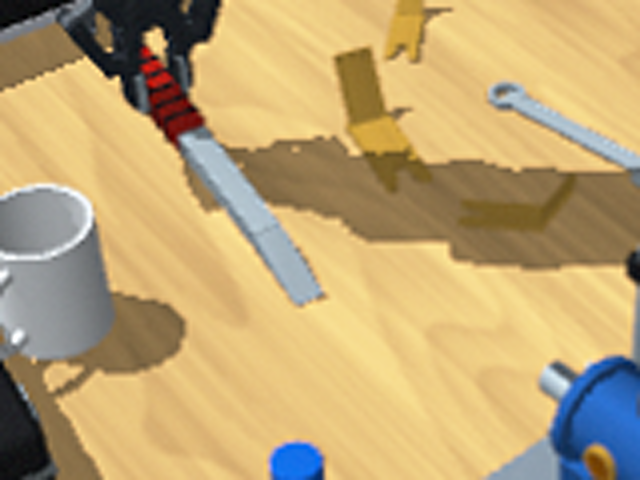

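The tip stays on the table and the bar pivots in the pads as intended. I continue to about 31°.

Request:
step_arm:
  targets: [0, 0.005, -0.014, 0, 0, 0.005, -0.014, 0, 0, 0.0065, -0.0134, 0, 0, 0.0065, -0.0134, 0, 0, 0.008, -0.0126, 0, 0, 0.008, -0.0126, 0, 0, 0, 0, 0]

```text
clock: 10.3
position: [0.5845, -0.3827, 0.1177]
orientation: [0.053, 3.139, -0.001]
force: [0.1, 0.2, -6.8]
grip_width: 0.323
```

Request:
step_arm:
  targets: [0, 0, 0, 0, 0, 0, 0, 0, 0, 0, 0, 0]
  newtons: 120
  gripper: 255

```text
clock: 10.6
position: [0.5838, -0.3839, 0.1156]
orientation: [0.056, 3.141, -0.0]
force: [1.2, -1.7, -2.3]
grip_width: 0.292
```

Request:
step_arm:
  targets: [0, 0, -0.015, 0, 0, 0, -0.025, 0, 0, 0, -0.025, 0, 0, 0, -0.025, 0, 0, 0, 0, 0]

```text
clock: 11.1
position: [0.5845, -0.3841, 0.1906]
orientation: [0.055, 3.138, -0.004]
force: [1.5, -0.5, -9.0]
grip_width: 0.294
```

```bash
python3 - <<'E'
from h import *
from station import env
s=env.observe(); print(s["clock"],s["position"],s["force"],s["ft_torque"],s["grip_width"])
p=snap("scene","s5"); a=p["img"][110:230,180:340,::-1]; cv2.imwrite("pics/s5c.png",cv2.resize(a,None,fx=4,fy=4,interpolation=cv2.INTER_CUBIC))
E
```

```text
11.1 [ 0.5844997 -0.3841222  0.1906002] [ 1.51439051 -0.45471567 -9.00532532] [-0.72230549 -0.06203308 -0.06648805] 0.2935986025047322
```

View pics/s5c.png

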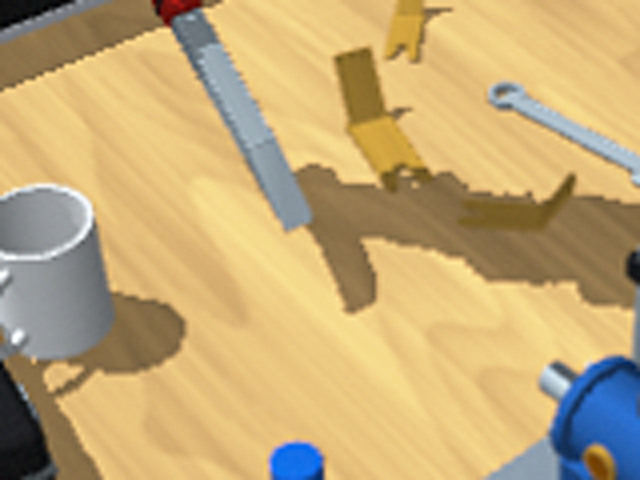

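```bash
cat >> h.py <<'E'
def barfit(p,s,zmin=None,verbose=True):
    """points below tool near its x-plane, grey/steel bar between tip & handle"""
    W=cloud(p).reshape(-1,3); C=p["img"].reshape(-1,3).astype(int)
    return W,C
E
python3 - <<'E'
from h import *
from station import env
s=env.observe(); p=load("s5"); W=cloud(p)
m=np.zeros(W.shape[:2],bool)
# bar mask region in picture: crop coords/4 + (180,110)
poly=np.array([[190,20],[208,14],[308,215],[290,228]],float)/4+[180,110]
mm=np.zeros(W.shape[:2],np.uint8); cv2.fillPoly(mm,[poly.round().astype(int)],1)
q=W[(mm>0)&(W[...,2]>0.03)]
q=q[np.argsort(q[:,1])]
print(len(q)); print(q[::12].round(4))
E
```

```text
317
[[ 0.5828 -0.3363  0.1689]
 [ 0.5852 -0.327   0.1682]
 [ 0.5743 -0.3204  0.1571]
 [ 0.5802 -0.3142  0.1663]
 [ 0.5911 -0.309   0.157 ]
 [ 0.5864 -0.3025  0.1484]
 [ 0.5795 -0.2978  0.148 ]
 [ 0.5844 -0.2909  0.1438]
 [ 0.5813 -0.2862  0.1383]
 [ 0.5947 -0.2808  0.1372]
 [ 0.5961 -0.2738  0.135 ]
 [ 0.5863 -0.2695  0.1295]
 [ 0.5811 -0.263   0.1241]
 [ 0.5949 -0.2577  0.1198]
 [ 0.5877 -0.2537  0.1187]
 [ 0.5847 -0.2484  0.1171]
 [ 0.5909 -0.2448  0.1117]
 [ 0.5997 -0.2415  0.111 ]
 [ 0.587  -0.2366  0.1043]
 [ 0.5929 -0.233   0.1024]
 [ 0.5981 -0.2306  0.0993]
 [ 0.586  -0.225   0.0897]
 [ 0.5904 -0.223   0.0932]
 [ 0.5839 -0.2187  0.0855]
 [ 0.5934 -0.2155  0.0778]
 [ 0.5827 -0.2113  0.0787]
 [ 0.5825 -0.2073  0.074 ]]
```

```bash
cat >> h.py <<'E'
from scipy.optimize import least_squares
def profile_fit(v,z,th0=30,flip=1):
    """v: coordinate along heading, z height of points on top face. returns theta(deg,tip-down), tip underside (v,z)"""
    v=np.asarray(v);z=np.asarray(z)
    def res(t):
        th=t[0]; # bar coords rel. tip: along a (neg backwards), normal n
        dv=v-t[1]; dz=z-t[2]
        a=dv*np.cos(th)-dz*np.sin(th); n=dv*np.sin(th)+dz*np.cos(th)
        top=np.where(a>-60,4+16*(-a*1000/60 if False else 0)/1,0) if False else np.clip(0.004+0.016*(-a)/0.060,0.004,0.020)
        top=np.where(a<-0.170,0.024,top)
        return (n-top)*1000
    r=least_squares(res,[np.radians(th0),v.max(),z.min()-.004],loss="soft_l1",f_scale=2.0)
    return np.degrees(r.x[0]),r.x[1],r.x[2],np.sqrt(np.median(r.fun**2))
E
python3 - <<'E'
from h import *
p=load("s5"); W=cloud(p)
poly=np.array([[190,20],[208,14],[308,215],[290,228]],float)/4+[180,110]
mm=np.zeros(W.shape[:2],np.uint8); cv2.fillPoly(mm,[poly.round().astype(int)],1); mm=cv2.erode(mm,np.ones((3,3)))
q=W[(mm>0)&(W[...,2]>0.03)]
print(profile_fit(q[:,1],q[:,2]))
k=np.polyfit(q[:,1],q[:,0],1); print(k,np.degrees(np.arctan(k[0])))
f=q[q[:,1]<-0.262]; k=np.polyfit(f[:,1],f[:,2],1); print(np.degrees(np.arctan(k[0])),len(f)); f=q[q[:,1]>-.245]; k=np.polyfit(f[:,1],f[:,2],1); print(np.degrees(np.arctan(k[0])),len(f))
E
```

```text
(np.float64(32.04575997040071), np.float64(-0.20972001852413433), np.float64(0.06937210798946826), np.float64(1.4352351725119388))
[0.08418038 0.61070209] 4.811835995025541
-32.49854579484233 68
-46.22698672015704 66
```

```bash
python3 - <<'E'
from h import *
from station import env,finder
p=load("s5"); c=lambda x,y:(180+(x+.5)/4-.5,110+(y+.5)/4-.5)
for q in [(287,230),(311,218)]: print(ray(p,*c(*q),.073).round(4))
p=snap("side","d5"); a=p["img"][110:230,190:350,::-1]; cv2.imwrite("pics/d5c.png",cv2.resize(a,None,fx=4,fy=4,interpolation=cv2.INTER_CUBIC))
s=env.observe(); plan(s)
pw=snap("wrist","w5")
E
```

```text
[ 0.6018 -0.2067  0.073 ]
[ 0.5813 -0.2072  0.073 ]
tool x yaw 178.01 tool z [-5.e-04  1.e-04 -1.e+00]
```

View pics/d5c.png

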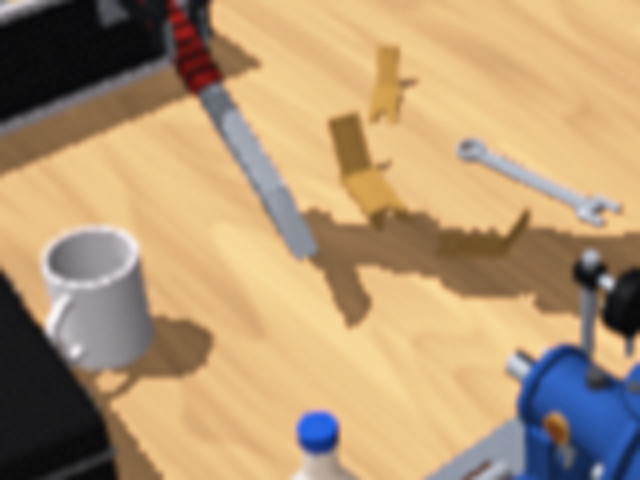

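View pics/w5.png

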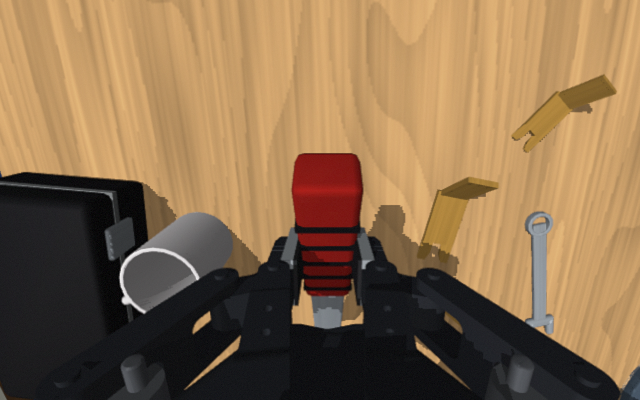

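```bash
python3 - <<'E'
from h import *
p=load("w5"); W=cloud(p); hsv=cv2.cvtColor(p["img"],cv2.COLOR_RGB2HSV)
m=((hsv[...,0]<8)|(hsv[...,0]>172))&(hsv[...,1]>150); m[:,:305]=0;m[:,350:]=0;m[:178]=0;m[290:]=0
q=W[m]; k=np.polyfit(q[:,1],q[:,2],1); print(len(q),np.degrees(np.arctan(k[0])), q[:,1].min(),q[:,1].max(),np.std(q[:,2]-np.polyval(k,q[:,1])))
kx=np.polyfit(q[:,1],q[:,0],1); 
for y in (-.42,-.36): print(y,np.polyval(k,y),np.polyval(kx,y))
# extrapolate underside tip: handle top 24 above underside
th=-np.arctan(k[0]); 
# line of underside
y0=-.4; z0=np.polyval(k,y0); u=np.array([y0-0.024*np.sin(th),z0-0.024*np.cos(th)]); print("underside z at y=-0.207:",u[1]-np.tan(th)*(-.207-u[0]))
E
```

```text
** On entry to DLASCL parameter number  4 had an illegal value
 ** On entry to DLASCL parameter number  4 had an illegal value
 ** On entry to DLASCL parameter number  4 had an illegal value
 ** On entry to DLASCL parameter number  4 had an illegal value
 ** On entry to DLASCL parameter number  5 had an illegal value
 ** On entry to DLASCL parameter number  4 had an illegal valueTraceback (most recent call last):
  File "<stdin>", line 4, in <module>
    c, resids, rank, s = lstsq(lhs, rhs, rcond)
                         ~~~~~^^^^^^^^^^^^^^^^^
    x, resids, rank, s = _umath_linalg.lstsq(a, b, rcond,
                         ~~~~~~~~~~~~~~~~~~~^^^^^^^^^^^^^
                                             signature=signature)
                                             ^^^^^^^^^^^^^^^^^^^^
    raise LinAlgError("SVD did not converge in Linear Least Squares")
numpy.linalg.LinAlgError: SVD did not converge in Linear Least Squares
```

```bash
python3 - <<'E'
from h import *
p=load("w5"); W=cloud(p); hsv=cv2.cvtColor(p["img"],cv2.COLOR_RGB2HSV)
m=((hsv[...,0]<8)|(hsv[...,0]>172))&(hsv[...,1]>150)&np.isfinite(W[...,2])&(W[...,2]>.1); m[:,:305]=0;m[:,350:]=0;m[:178]=0;m[290:]=0
q=W[m]; k=np.polyfit(q[:,1],q[:,2],1); r=q[:,2]-np.polyval(k,q[:,1]); q=q[abs(r)<.004]; k=np.polyfit(q[:,1],q[:,2],1)
print(len(q),np.degrees(np.arctan(k[0])), q[:,1].min(),q[:,1].max(),np.std(q[:,2]-np.polyval(k,q[:,1])))
th=-np.arctan(k[0]); y0=-.4; z0=np.polyval(k,y0); u=np.array([y0-0.024*np.sin(th),z0-0.024*np.cos(th)]); print("underside z at y=-0.207:",u[1]-np.tan(th)*(-.207-u[0]))
E
```

```text
4054 -30.456794179151093 -0.4271363580566523 -0.3524046382827619 0.0010702223513130529
underside z at y=-0.207: 0.0706157898484133
```

```bash
python3 - <<'E'
from h import *
from station import env
s=env.observe(); plan(s,[0.6476,-0.1351,0.197],184.2)
E
```

```text
shift m [-0.0558  0.2502 -0.0106] scaled [-0.0697  0.3127 -0.0132]
tool x yaw 178.01 tool z [-1.7e-03  9.0e-04 -1.0e+00]
turn deg -6.19 scaled -0.0688
```

Request:
step_arm:
  targets: [-0.005, 0.02, -0.002, 0, -0.0087, 0.039, -0.002, 0, -0.0087, 0.039, -0.002, 0, -0.0087, 0.039, -0.0015, 0, -0.0087, 0.039, -0.001, 0, -0.0087, 0.039, -0.001, 0, -0.0087, 0.039, 0, 0, -0.0087, 0.039, 0, 0, -0.004, 0.02, 0, -0.035, 0, 0, 0, -0.034]

```text
clock: 12.25
position: [0.648, -0.1316, 0.1938]
orientation: [0.124, -3.137, -0.003]
force: [-0.4, -0.8, -9.4]
grip_width: 0.293
```

Request:
step_arm:
  targets: [0, 0, 0, 0, 0, 0, 0, 0]

```text
clock: 12.45
position: [0.6477, -0.1349, 0.1943]
orientation: [0.113, -3.138, -0.001]
force: [0.0, 0.2, -8.0]
grip_width: 0.294
```

```bash
python3 - <<'E'
from h import *
from station import env
s=env.observe(); print(s["clock"],s["position"],s["force"]); plan(s,[0.6476,-0.1351,0.194],184.2)
p=snap("scene","s6"); a=p["img"][170:290,220:380,::-1]; cv2.imwrite("pics/s6c.png",cv2.resize(a,None,fx=5,fy=5,interpolation=cv2.INTER_CUBIC))
p=snap("wrist","w6")
E
```

```text
12.45 [ 0.64774902 -0.1348543   0.19430432] [ 0.02819573  0.22554381 -8.04763934]
shift m [ 0.0002 -0.0002  0.0003] scaled [ 0.0002 -0.0003  0.0004]
tool x yaw -175.86 tool z [-1.6e-03  3.0e-04 -1.0e+00]
turn deg -0.06 scaled -0.0007
```

View pics/s6c.png

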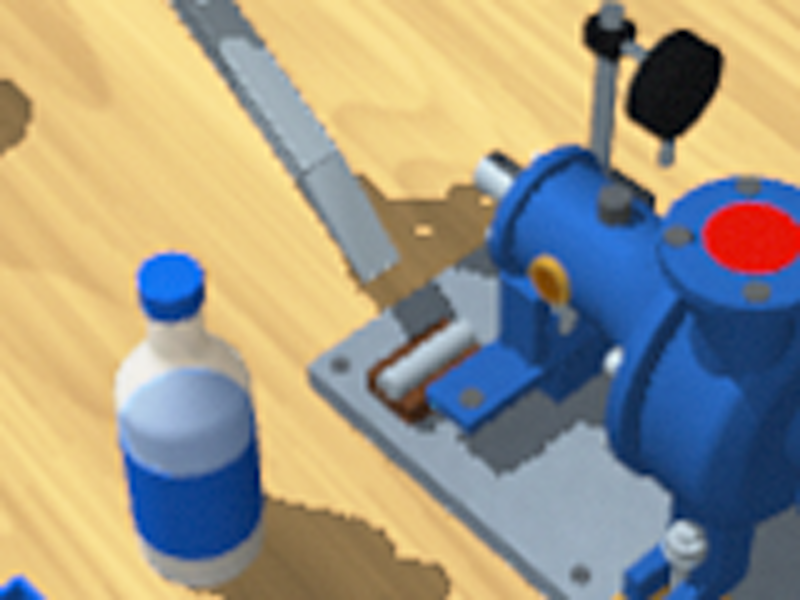

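View pics/w6.png

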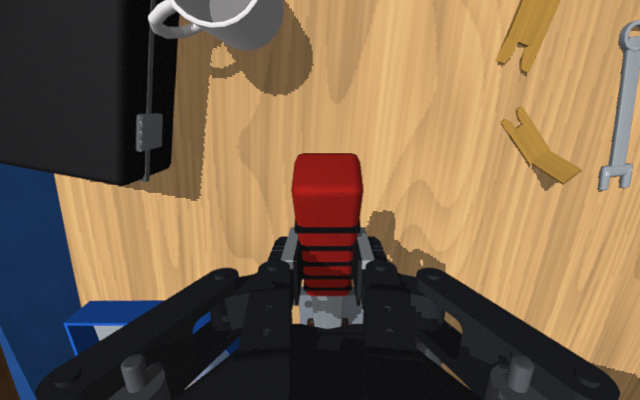

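```bash
cat >> h.py <<'E'
th_=np.radians(3.95); EX=np.array([np.cos(th_),np.sin(th_)]); EY=np.array([-np.sin(th_),np.cos(th_)]); O=np.array([0.5651,0.1854])
def pl(w): return np.array([(w[:2]-O)@EX,(w[:2]-O)@EY])
def wd(x,y): return O+EX*x+EY*y
E
python3 - <<'E'
from h import *
from station import env
s=env.observe(); print(s["position"])
p=load("s6"); c=lambda x,y:(220+(x+.5)/5-.5,170+(y+.5)/5-.5)
for n,q,z in [("tipL",(371,286),.078),("tipR",(401,264),.078),("ridge front-left",(384,383),.040),("ridge right end",(474,330),.040),("ridgeTopL",(383,372),.045),("ridgetopR",(465,318),.045),("wing corner FL",(428,388),.053),("wing FR meet",(503,343),.053),("wing corner rear",(470,430),.053),("plate corner",(308,375),.02),("shaft tip",(490,172),.118)]: print(n,pl(ray(p,*c(*q),z)).round(4))
W=cloud(p)
poly=(np.array([[215,40],[235,35],[390,255],[370,270]],float)+.5)/5-.5+[220,170]
mm=np.zeros(W.shape[:2],np.uint8); cv2.fillPoly(mm,[poly.round().astype(int)],1)
q=W[mm>0]; P=(q[:,:2]-O)@np.c_[EX,EY]
print(profile_fit(P[:,1],q[:,2])); k=np.polyfit(P[:,1],P[:,0],1); print(k,np.polyval(k,[-.25,-.15]))
p=load("w6"); W=cloud(p); hsv=cv2.cvtColor(p["img"],cv2.COLOR_RGB2HSV)
m=((hsv[...,0]<8)|(hsv[...,0]>172))&(hsv[...,1]>150)&np.isfinite(W[...,2])&(W[...,2]>.1); m[:,:305]=0;m[:,350:]=0;m[:178]=0;m[290:]=0
q=W[m]; P=(q[:,:2]-O)@np.c_[EX,EY]; k=np.polyfit(P[:,1],q[:,2],1); r=q[:,2]-np.polyval(k,P[:,1]); k=np.polyfit(P[abs(r)<.004,1],q[abs(r)<.004,2],1)
print("wrist slope",np.degrees(np.arctan(k[0])),P.mean(0),"handle end y",P[:,1].min())
th=-np.arctan(k[0]); y0=-.35; z0=np.polyval(k,y0); u=np.array([y0-0.024*np.sin(th),z0-0.024*np.cos(th)]); print("underside z at y=-0.148:",u[1]-np.tan(th)*(-.148-u[0]))
E
```

```text
[ 0.64792018 -0.13539645  0.19475437]
tipL [ 0.0711 -0.1426]
tipR [ 0.0506 -0.1436]
ridge front-left [ 0.0864 -0.1163]
ridge right end [ 0.0303 -0.1116]
ridgeTopL [ 0.0848 -0.1187]
ridgetopR [ 0.0313 -0.1174]
wing corner FL [ 0.0796 -0.0917]
wing FR meet [ 0.0332 -0.088 ]
wing corner rear [ 0.0819 -0.0594]
plate corner [ 0.1007 -0.1581]
shaft tip [ 0.0021 -0.1326]Traceback (most recent call last):
  File "<stdin>", line 10, in <module>
  File "h.py", line 50, in profile_fit
    r=least_squares(res,[np.radians(th0),v.max(),z.min()-.004],loss="soft_l1",f_scale=2.0)
    return func(*args, **kwargs)
    raise ValueError("Initial guess is outside of provided bounds")
ValueError: Initial guess is outside of provided bounds
```

```bash
python3 - <<'E'
from h import *
p=load("s6"); c=lambda x,y:(220+(x+.5)/5-.5,170+(y+.5)/5-.5)
for z in (.07,.074,.078): print(z,(pl(ray(p,*c(371,286),z))+pl(ray(p,*c(401,264),z)))/2)
W=cloud(p)
poly=(np.array([[225,40],[240,35],[388,252],[370,268]],float)+.5)/5-.5+[220,170]
mm=np.zeros(W.shape[:2],np.uint8); cv2.fillPoly(mm,[poly.round().astype(int)],1)
q=W[(mm>0)&np.isfinite(W[...,2])&(W[...,2]>.04)]; P=(q[:,:2]-O)@np.c_[EX,EY]
print(len(q),profile_fit(P[:,1],q[:,2])); k=np.polyfit(P[:,1],P[:,0],1); print(k,np.polyval(k,[-.25,-.15]))
p=load("w6"); W=cloud(p); hsv=cv2.cvtColor(p["img"],cv2.COLOR_RGB2HSV)
m=((hsv[...,0]<8)|(hsv[...,0]>172))&(hsv[...,1]>150)&np.isfinite(W[...,2])&(W[...,2]>.1); m[:,:305]=0;m[:,350:]=0;m[:178]=0;m[290:]=0
q=W[m]; P=(q[:,:2]-O)@np.c_[EX,EY]; k=np.polyfit(P[:,1],q[:,2],1); r=q[:,2]-np.polyval(k,P[:,1]); k=np.polyfit(P[abs(r)<.004,1],q[abs(r)<.004,2],1)
print("wrist slope",np.degrees(np.arctan(k[0])),P.mean(0),"handle end y",P[:,1].min())
th=-np.arctan(k[0]); y0=-.35; z0=np.polyval(k,y0); u=np.array([y0-0.024*np.sin(th),z0-0.024*np.cos(th)]); print("underside z at y=-0.148:",u[1]-np.tan(th)*(-.148-u[0]))
E
```

```text
0.07 [ 0.05612502 -0.14857017]
0.074 [ 0.058469   -0.14584963]
0.078 [ 0.06081298 -0.1431291 ]
236 (np.float64(31.443732603268913), np.float64(-0.14941531564512633), np.float64(0.07373368897373798), np.float64(1.078924737985432))
[-0.03035847  0.05602217] [0.06361178 0.06057594]
wrist slope -30.396324840074232 [ 0.06057971 -0.34181144] handle end y -0.3698647369470034
underside z at y=-0.148: 0.077641909250115
```

Request:
step_arm:
  targets: [0, 0, 0.005, 0, 0, 0.007, 0.008, 0, 0, 0.0139, 0.0083, 0, 0, 0.0139, 0.0083, 0, 0, 0.0139, 0.0083, 0, 0, 0.007, 0.004, 0, 0, 0, 0, 0, 0, 0, 0, 0]

```text
clock: 13.35
position: [0.6451, -0.0905, 0.1619]
orientation: [-0.116, 3.139, -0.0]
force: [0.1, 0.2, -8.7]
grip_width: 0.292
```

```bash
python3 - <<'E'
from h import *
from station import env
s=env.observe(); print(s["clock"],s["position"],pl(s["position"]),s["force"],s["ft_torque"]); plan(s)
p=snap("scene","s7"); a=p["img"][190:280,250:370,::-1]; cv2.imwrite("pics/s7c.png",cv2.resize(a,None,fx=6.5,fy=6.5,interpolation=cv2.INTER_CUBIC))
E
```

```text
13.35 [ 0.64512737 -0.09047957  0.16189712] [ 0.06083305 -0.28073699] [ 0.10100044  0.17224371 -8.71192838] [-5.12532235e-01 -4.45791815e-04  2.59093065e-02]
tool x yaw -175.75 tool z [ 3.e-04 -2.e-04 -1.e+00]
```

View pics/s7c.png

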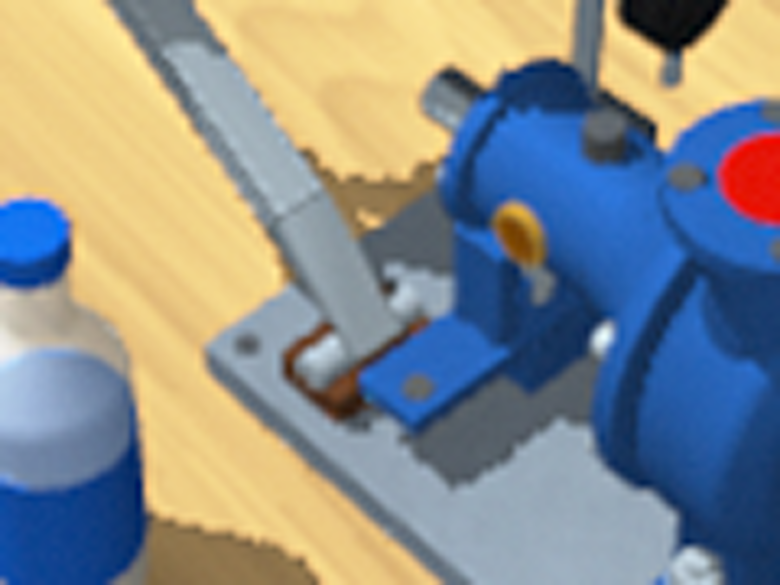

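Request:
step_arm:
  targets: [0, 0, 0.003, 0, 0, 0, 0, 0]

```text
clock: 13.6
position: [0.6452, -0.091, 0.1593]
orientation: [-0.115, 3.139, 0.001]
force: [0.7, -0.5, -8.3]
grip_width: 0.29
```

Request:
step_arm:
  targets: [0, 0, 0.0015, 0, 0, 0, 0, 0]

```text
clock: 13.8
position: [0.6451, -0.0908, 0.1582]
orientation: [-0.115, 3.139, 0.001]
force: [0.4, 0.2, -7.3]
grip_width: 0.289
```

Request:
step_arm:
  targets: [0, 0, 0.0015, 0, 0, 0, 0, 0]

```text
clock: 14.0
position: [0.6451, -0.0906, 0.1569]
orientation: [-0.115, 3.139, 0.001]
force: [0.4, 0.0, -5.5]
grip_width: 0.292
```

Request:
step_arm:
  targets: [0, 0.006, 0.0035, 0, 0, 0.008, 0.0048, 0, 0, 0, 0, 0]

```text
clock: 14.3
position: [0.6438, -0.0781, 0.1495]
orientation: [0.117, -3.138, -0.002]
force: [0.7, 2.0, -7.1]
grip_width: 0.291
```

Request:
step_arm:
  targets: [0, 0.007, 0.0042, 0, 0, 0.006, 0.0036, 0, 0, 0, 0, 0]

```text
clock: 14.6
position: [0.6432, -0.0681, 0.1435]
orientation: [0.117, -3.139, -0.001]
force: [1.4, 2.8, -8.1]
grip_width: 0.295
```

```bash
python3 - <<'E'
from h import *
from station import env
s=env.observe(); print(s["clock"],s["position"],pl(s["position"]),s["force"],s["ft_torque"]); plan(s)
p=snap("scene","s8"); a=p["img"][190:280,250:370,::-1]; cv2.imwrite("pics/s8c.png",cv2.resize(a,None,fx=6.5,fy=6.5,interpolation=cv2.INTER_CUBIC))
E
```

```text
14.6 [ 0.64317592 -0.06807898  0.1435074 ] [ 0.06042932 -0.25825518] [ 1.36811691  2.81603783 -8.12736459] [ 0.66359698 -0.16123183 -0.14363679]
tool x yaw -175.74 tool z [-6.e-04  9.e-04 -1.e+00]
```

View pics/s8c.png

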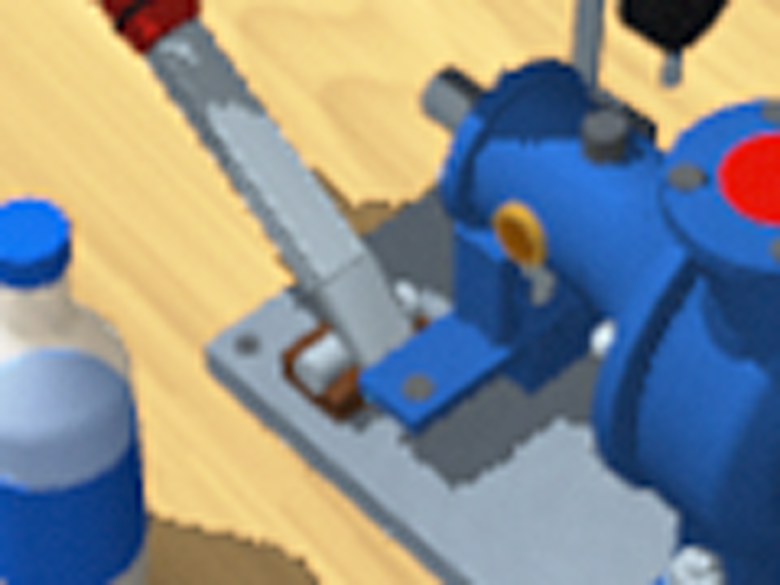

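```bash
cat >> h.py <<'E'
def rayplane(p,u,v,xp=0.0605):
    a=ray(p,u,v,0.0); b=ray(p,u,v,0.2); fa=pl(a)[0]-xp; fb=pl(b)[0]-xp; t=fa/(fa-fb); w=a+(b-a)*t; return np.array([pl(w)[1],w[2]])
E
python3 - <<'E'
from h import *
p=load("s8"); c=lambda x,y:(250+(x+.5)/6.5-.5,190+(y+.5)/6.5-.5)
# left edge (plate x +11), right edge x-11
print("knee L",rayplane(p,*c(320,290),.0715),"knee R",rayplane(p,*c(364,257),.0495))
print("joint handle L",rayplane(p,*c(146,52),.0715))
print("tip-ish at wing L",rayplane(p,*c(362,370),.0715),"R",rayplane(p,*c(414,335),.0495))
W=cloud(p); poly=(np.array([[165,60],[235,100],[400,330],[372,360],[325,285]],float)+.5)/6.5-.5+[250,190]
mm=np.zeros(W.shape[:2],np.uint8); cv2.fillPoly(mm,[poly.round().astype(int)],1)
mm=cv2.erode(mm,np.ones((3,3)))
q=W[(mm>0)&np.isfinite(W[...,2])&(W[...,2]>.02)]; P=(q[:,:2]-O)@np.c_[EX,EY]; print(len(q),profile_fit(P[:,1],q[:,2]))
E
```

```text
knee L [-0.1238446  0.0669737] knee R [-0.12361061  0.06910277]
joint handle L [-0.22250546  0.11966713]
tip-ish at wing L [-0.10028831  0.04114903] R [-0.09536415  0.04837754]
149 (np.float64(30.689661759951058), np.float64(-0.07934586879809223), np.float64(0.025128239522725925), np.float64(1.3400696955503735))
```

```bash
python3 - <<'E'
import numpy as np
C=np.array([-.115,.037])
def P(t):
    r=np.radians(t); a=.0359+.008*np.radians(30.7-t); T=C+.008*np.array([np.sin(r),np.cos(r)])
    return T-(.219-a)*np.array([np.cos(r),-np.sin(r)])+.016*np.array([np.sin(r),np.cos(r)])
p0=P(30.7); last=p0
for t in [27,23,19,15,11,7,3,-1,-5,-8,-11]:
    q=P(t); d=q-last; last=q; print(t,"cum",((q-p0)*1000).round(1),"row y,z scaled",(d[0]/.8).round(4),(-d[1]/.8).round(4))
E
```

```text
27 cum [-6.6 -9.8] row y,z scaled -0.0083 0.0123
23 cum [-13.  -20.9] row y,z scaled -0.008 0.0138
19 cum [-18.6 -32.3] row y,z scaled -0.007 0.0143
15 cum [-23.3 -44.1] row y,z scaled -0.006 0.0147
11 cum [-27.3 -56.1] row y,z scaled -0.0049 0.015
7 cum [-30.3 -68.4] row y,z scaled -0.0038 0.0153
3 cum [-32.5 -80.8] row y,z scaled -0.0028 0.0155
-1 cum [-33.9 -93.2] row y,z scaled -0.0017 0.0156
-5 cum [ -34.3 -105.7] row y,z scaled -0.0006 0.0156
-8 cum [ -34.1 -115.1] row y,z scaled 0.0003 0.0117
-11 cum [ -33.4 -124.4] row y,z scaled 0.0009 0.0116
```

Request:
step_arm:
  targets: [0, 0, 0, 0, 0, 0, 0, 0]
  newtons: 30
  gripper: 255

```text
clock: 14.85
position: [0.6432, -0.069, 0.1439]
orientation: [0.116, -3.139, -0.001]
force: [0.1, 2.4, -6.8]
grip_width: 0.291
```

Request:
step_arm:
  targets: [0, -0.0042, 0.0061, 0, 0, -0.0041, 0.0062, 0, 0, -0.004, 0.0069, 0, 0, -0.004, 0.0069, 0, 0, -0.0035, 0.0071, 0, 0, -0.0035, 0.0072, 0, 0, 0, 0, 0]

```text
clock: 15.55
position: [0.6439, -0.0902, 0.1107]
orientation: [0.114, -3.137, 0.005]
force: [-3.5, -6.7, -0.7]
grip_width: 0.291
```

```bash
python3 - <<'E'
from h import *
from station import env
s=env.observe(); print(s["clock"],s["position"],pl(s["position"]),s["force"],s["ft_torque"]); plan(s)
p=snap("scene","s9"); a=p["img"][190:280,250:370,::-1]; cv2.imwrite("pics/s9c.png",cv2.resize(a,None,fx=6.5,fy=6.5,interpolation=cv2.INTER_CUBIC))
E
```

```text
15.55 [ 0.64385031 -0.09019695  0.11073023] [ 0.05957849 -0.28036707] [-3.51625632 -6.74803215 -0.73914252] [-0.93692634  1.05836456  0.84948197]
tool x yaw -175.85 tool z [-0.002  -0.0034 -1.    ]
```

View pics/s9c.png

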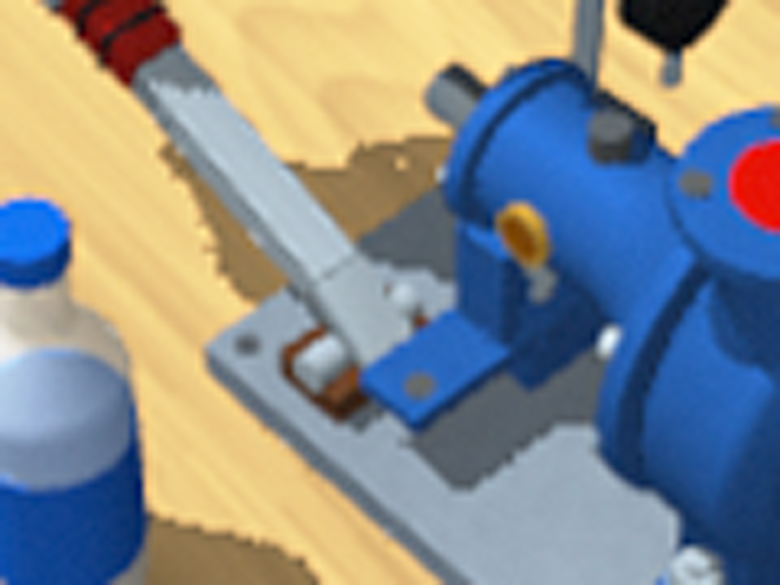

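Request:
step_arm:
  targets: [0, -0.0045, 0.0073, 0, 0, -0.004, 0.0073, 0, 0, -0.003, 0.0075, 0, 0, -0.0025, 0.0075, 0, 0, -0.002, 0.0076, 0, 0, -0.0019, 0.0077, 0, 0, -0.0014, 0.0077, 0, 0, -0.0014, 0.0078, 0, 0, 0, 0, 0]

```text
clock: 16.5
position: [0.6453, -0.1063, 0.0625]
orientation: [0.114, -3.138, 0.005]
force: [-4.2, -9.9, 2.0]
grip_width: 0.294
```

```bash
python3 - <<'E'
from h import *
from station import env
s=env.observe(); print(s["clock"],s["position"],pl(s["position"]),s["force"],s["ft_torque"]); plan(s)
p=snap("scene","s10"); a=p["img"][190:280,250:370,::-1]; cv2.imwrite("pics/s10c.png",cv2.resize(a,None,fx=6.5,fy=6.5,interpolation=cv2.INTER_CUBIC))
E
```

```text
16.5 [ 0.64533546 -0.10632277  0.06249674] [ 0.05994927 -0.29655689] [-4.18219751 -9.88998432  2.03518066] [-1.30385865  0.99433927  1.03665227]
tool x yaw -175.83 tool z [-0.0014 -0.003  -1.    ]
```

View pics/s10c.png

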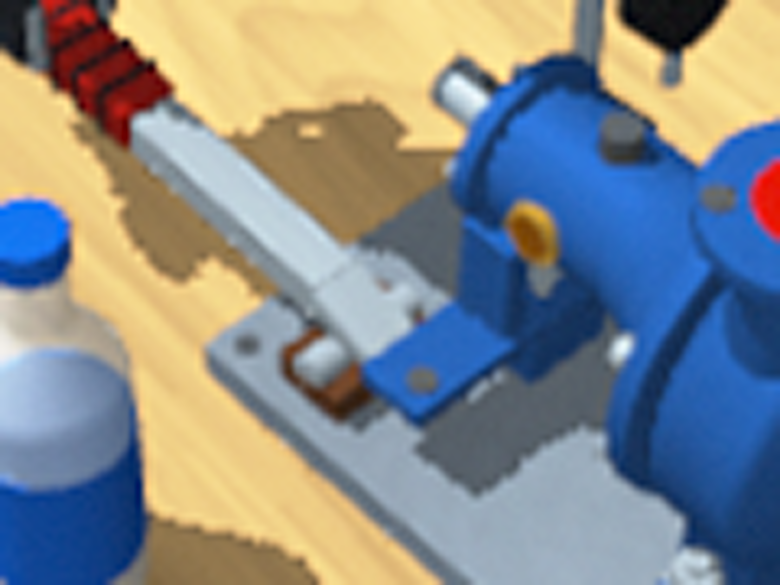

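```bash
python3 - <<'E'
from h import *
c=lambda x,y:(250+(x+.5)/6.5-.5,190+(y+.5)/6.5-.5)
for f,q1,q2,qh in [("s8",(359,372),(413,432),(418,387)),("s10",(364,374),(418,425),(424,379))]:
    p=load(f)
    for q in (q1,q2,qh):
        print(f,[ (z,pl(ray(p,*c(*q),z)).round(4).tolist()) for z in (.053,.058,.063)])
W8=cloud(load("s8"));W10=cloud(load("s10"))
for (u,v) in [(309,250),(311,252),(316,245)]: print(W8[v,u].round(4),pl(W8[v,u]),W10[v,u].round(4),pl(W10[v,u]))
E
```

```text
s8 [(0.053, [0.0795, -0.0932]), (0.058, [0.0822, -0.0902]), (0.063, [0.0849, -0.0872])]
s8 [(0.053, [0.0837, -0.0592]), (0.058, [0.0864, -0.0564]), (0.063, [0.0891, -0.0536])]
s8 [(0.053, [0.0681, -0.0733]), (0.058, [0.0709, -0.0704]), (0.063, [0.0737, -0.0676])]
s10 [(0.053, [0.0787, -0.0913]), (0.058, [0.0815, -0.0883]), (0.063, [0.0842, -0.0853])]
s10 [(0.053, [0.0801, -0.0603]), (0.058, [0.0829, -0.0575]), (0.063, [0.0856, -0.0547])]
s10 [(0.053, [0.0638, -0.0746]), (0.058, [0.0667, -0.0717]), (0.063, [0.0695, -0.0688])]
[0.6494 0.1123 0.0539] [ 0.07906229 -0.07868942] [0.653  0.1167 0.0609] [ 0.08294094 -0.074556  ]
[0.6499 0.1206 0.0548] [ 0.08016105 -0.07044646] [0.6541 0.1257 0.0631] [ 0.08469239 -0.065688  ]
[0.6257 0.1099 0.0525] [ 0.05527837 -0.07950669] [0.6308 0.1158 0.0619] [ 0.06070224 -0.07400412]
```

Request:
step_arm:
  targets: [0, -0.004, 0.006, 0, 0, -0.003, 0.0075, 0, 0, -0.002, 0.0078, 0, 0, -0.001, 0.0078, 0, 0, 0, 0, 0]

```text
clock: 17.05
position: [0.6458, -0.1123, 0.0389]
orientation: [0.116, -3.138, -0.0]
force: [-2.0, -1.6, -1.1]
grip_width: 0.295
```

Request:
step_arm:
  targets: [0, 0, 0.007, 0, 0, 0, 0.007, 0, 0, 0.0003, 0.006, 0, 0, 0.0003, 0.004, 0, 0, 0, 0, 0]

```text
clock: 17.55
position: [0.6459, -0.1132, 0.0205]
orientation: [0.115, -3.138, 0.004]
force: [-4.7, -9.3, 1.9]
grip_width: 0.292
```

```bash
python3 - <<'E'
from h import *
from station import env
s=env.observe(); print(s["clock"],s["position"],pl(s["position"]),s["force"],s["ft_torque"]); plan(s)
p=snap("scene","s11"); a=p["img"][150:280,210:370,::-1]; cv2.imwrite("pics/s11c.png",cv2.resize(a,None,fx=5,fy=4.6,interpolation=cv2.INTER_CUBIC))
E
```

```text
17.55 [ 0.64593376 -0.11324905  0.02051644] [ 0.06006903 -0.30350793] [-4.73288021 -9.33596846  1.85135937] [-0.95749448  1.00616114  1.16321671]
tool x yaw -175.8 tool z [-0.0011 -0.0026 -1.    ]
```

View pics/s11c.png

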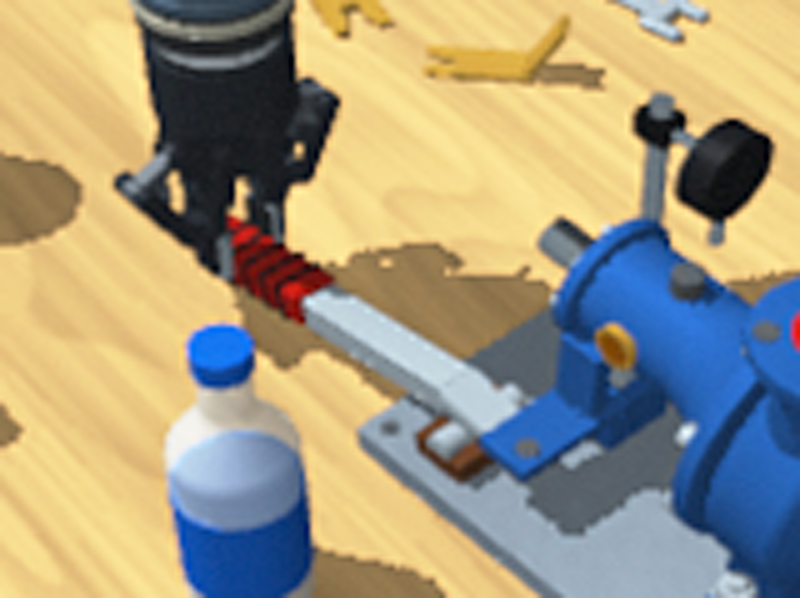

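Request:
step_arm:
  targets: [0, -0.003, 0.003, 0, 0, -0.002, 0.003, 0, 0, 0, 0, 0]

```text
clock: 17.9
position: [0.6461, -0.1147, 0.0154]
orientation: [0.118, -3.138, -0.003]
force: [-3.6, 3.9, -2.0]
grip_width: 0.295
```

```bash
python3 - <<'E'
from h import *
from station import env
s=env.observe(); print(s["clock"],s["position"],pl(s["position"]),s["force"],s["ft_torque"]); plan(s)
p=snap("wrist","w12"); W=cloud(p); hsv=cv2.cvtColor(p["img"],cv2.COLOR_RGB2HSV)
m=((hsv[...,0]<8)|(hsv[...,0]>172))&(hsv[...,1]>150)&np.isfinite(W[...,2])&(W[...,2]<.08); m[:,:305]=0;m[:,350:]=0;m[290:]=0
q=W[m]; P=(q[:,:2]-O)@np.c_[EX,EY]; k=np.polyfit(P[:,1],q[:,2],1); r=q[:,2]-np.polyval(k,P[:,1]); g=abs(r)<.004; k=np.polyfit(P[g,1],q[g,2],1)
print("slope",np.degrees(np.arctan(k[0])),P[:,1].min(),P[:,1].max(), "top z at end",np.polyval(k,P[g,1].min()))
E
```

```text
17.9 [ 0.64611865 -0.11465626  0.01541403] [ 0.06015655 -0.30492454] [-3.57609     3.91855946 -1.98027658] [0.87015354 0.47368881 0.71364708]
tool x yaw -175.71 tool z [-0.0015  0.0019 -1.    ]
slope 12.022823763529722 -0.33613935867607564 -0.28800354790311056 top z at end 0.02422575037784168
```

View pics/w12.png

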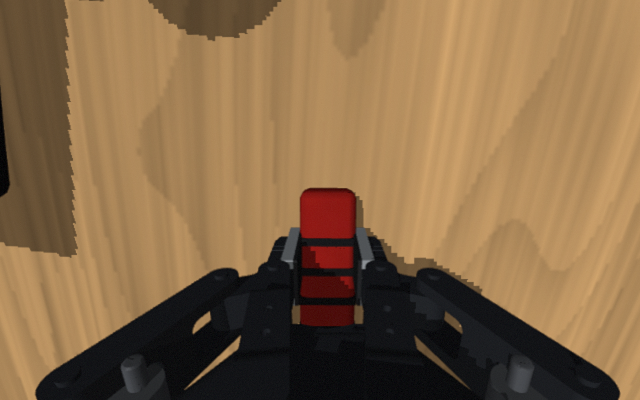

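Request:
step_arm:
  targets: [0, 0, 0.0012, 0, 0, 0, 0, 0]

```text
clock: 18.15
position: [0.6463, -0.1145, 0.0147]
orientation: [0.118, -3.138, -0.003]
force: [-3.1, 3.2, -0.6]
grip_width: 0.292
```

Request:
step_arm:
  targets: [0, 0, 0, 0, 0, 0, 0, 0, 0, 0, 0, 0, 0, 0, 0, 0]
  gripper: 60

```text
clock: 18.55
position: [0.6472, -0.1159, 0.0154]
orientation: [-0.115, 3.139, -0.0]
force: [0.2, 0.7, 0.9]
grip_width: 0.766
```

```bash
python3 - <<'E'
from h import *
from station import env
s=env.observe(); print(s["clock"],s["position"],s["force"],s["grip_width"])
p=snap("scene","s13"); a=p["img"][150:280,210:370,::-1]; cv2.imwrite("pics/s13c.png",cv2.resize(a,None,fx=5,fy=4.6,interpolation=cv2.INTER_CUBIC))
p0=load("s8");W8=cloud(p0);W=cloud(p)
for (u,v) in [(309,250),(311,252),(316,245)]: print(pl(W8[v,u]).round(4),W8[v,u,2].round(4),pl(W[v,u]).round(4),W[v,u,2].round(4))
E
```

```text
18.55 [ 0.64724142 -0.11585151  0.01540486] [0.19156245 0.74729322 0.9211    ] 0.7658734105331322
[ 0.0791 -0.0787] 0.0539 [ 0.0829 -0.0746] 0.061
[ 0.0802 -0.0704] 0.0548 [ 0.083  -0.0674] 0.0601
[ 0.0553 -0.0795] 0.0525 [ 0.0652 -0.0694] 0.0698
```

View pics/s13c.png

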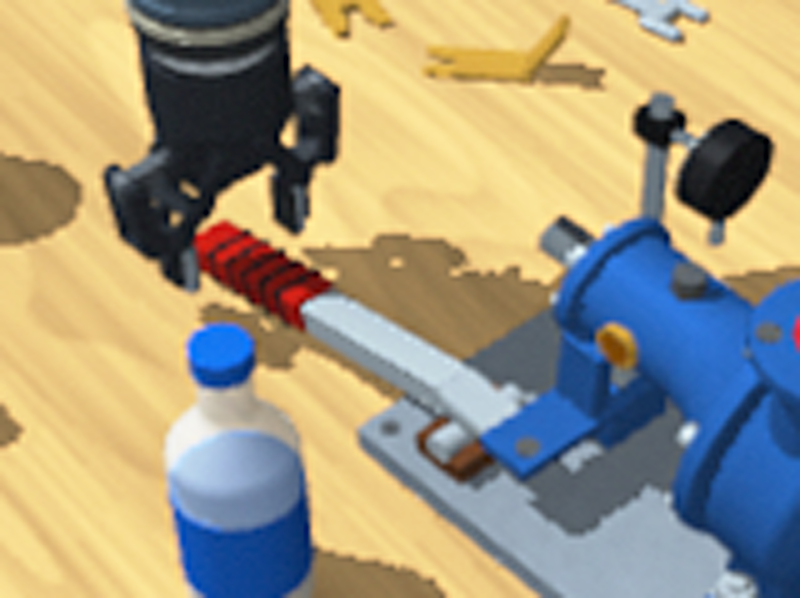

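```bash
python3 - <<'E'
from h import *
for f in ["s6","s8","s10","s13"]:
    p=load(f); W=cloud(p); hsv=cv2.cvtColor(p["img"],cv2.COLOR_RGB2HSV)
    P=np.stack([(W[...,:2]-O)@EX,(W[...,:2]-O)@EY],-1)
    m=(hsv[...,0]>100)&(hsv[...,0]<125)&(hsv[...,1]>150)&(hsv[...,2]>100)&(P[...,0]>.045)&(P[...,0]<.075)&(P[...,1]>-.085)&(P[...,1]<-.065)&(W[...,2]<.08)
    print(f,m.sum(),np.median(W[m][:,2]).round(4))
p=load("s13"); c=lambda x,y:(210+(x+.5)/5-.5,150+(y+.5)/4.6-.5)
for q in [(481,437),(527,479),(527,447),(540,237)]: print([pl(ray(p,*c(*q),z)).round(4).tolist() for z in (.065,.068)])
print(pl(ray(p,*c(540,237),.13)))
E
```

```text
s6 61 0.0539
s8 59 0.0543
s10 64 0.0622
s13 74 0.0681
[[0.0797, -0.0894], [0.0814, -0.0876]]
[[0.0823, -0.0545], [0.0839, -0.0528]]
[[0.068, -0.0698], [0.0697, -0.0681]]
[[-0.0418, -0.1775], [-0.0397, -0.1753]]
[ 0.0037775  -0.13123575]
```

Request:
step_arm:
  targets: [0, 0, -0.03, 0, 0, 0, -0.055, 0, 0, 0, -0.055, 0, 0, 0, -0.03, 0]

```text
clock: 19.0
position: [0.6481, -0.116, 0.1552]
orientation: [-0.115, 3.135, -0.001]
force: [1.8, -0.2, -0.3]
grip_width: 0.77
```

```bash
python3 - <<'E'
from h import *
from station import env
s=env.observe(); print(s["clock"],s["position"]); plan(s,[0.4274,-0.3772,0.17],166.6)
p=load("w1"); 
from station import finder
W=cloud(p); hsv=cv2.cvtColor(p["img"],cv2.COLOR_RGB2HSV)
m=((hsv[...,0]>17)&(hsv[...,0]<28)&(hsv[...,1]>150)).astype(np.uint8)
n,l,st,c=cv2.connectedComponentsWithStats(m)
i=l[204,318]; w=W[l==i]; f=w[(w[:,2]>0.003)&(w[:,2]<.009)]; print(len(f),np.median(f[:,2]))
for q in (f,): 
  r=cv2.minAreaRect(q[:,:2].astype(np.float32)); print(r)
t=w[w[:,2]>.015]; d=np.array([np.cos(np.radians(76.6)),np.sin(np.radians(76.6))])
k=np.polyfit(t[:,:2]@d,t[:,2],1); print("tab slope",k, t[:,2].max(), "lateral", (t[:,:2]@np.array([-d[1],d[0]])).min(),(t[:,:2]@np.array([-d[1],d[0]])).max(), np.array([.4441,-.3072])@np.array([-d[1],d[0]]))
# crop corners -> z=.006 rays
cc=lambda x,y:(165+(x+.5)/3.5-.5,150+(y+.5)/3.5-.5)
for q in [(427,66),(623,170),(570,245),(382,140)]: print(q,ray(p,*cc(*q),.006).round(4))
for q in [(695,257),(645,327)]: print("tabtop",ray(p,*cc(*q),.055).round(4))
E
```

```text
19.0 [ 0.64810163 -0.11600786  0.15519891]
shift m [ 0.2392 -0.2443 -0.0156] scaled [ 0.299  -0.3054 -0.0195]
tool x yaw -175.79 tool z [ 4.5e-03 -7.0e-04 -1.0e+00]
turn deg 17.61 scaled 0.1956
1483 0.005381611972223589
((0.4450512230396271, -0.30765655636787415), (0.08961024135351181, 0.03879040479660034), 77.003173828125)
tab slope [-1.63229459 -0.37889534] 0.05699374394337856 lateral -0.5209668054073696 -0.4885058084848076 -0.5032027234661981
(427, 66) [ 0.4743 -0.2689  0.006 ]
(623, 170) [ 0.4549 -0.3544  0.006 ]
(570, 245) [ 0.4181 -0.343   0.006 ]
(382, 140) [ 0.4403 -0.2589  0.006 ]
tabtop [ 0.445  -0.3817  0.055 ]
tabtop [ 0.4138 -0.3728  0.055 ]
```

Request:
step_arm:
  targets: [0.03, -0.031, -0.002, 0, 0.038, -0.039, -0.002, 0, 0.038, -0.039, -0.002, 0, 0.038, -0.039, -0.002, 0, 0.038, -0.039, -0.002, 0, 0.038, -0.039, 0, 0, 0.038, -0.039, 0, 0, 0.038, -0.039, 0, 0, 0, 0, 0, 0.095, 0, 0, 0, 0.095]

```text
clock: 20.0
position: [0.4274, -0.3771, 0.1593]
orientation: [0.366, 3.12, -0.0]
force: [0.1, 0.3, 0.6]
grip_width: 0.766
```

Request:
step_arm:
  targets: [0, 0, 0, 0, 0, 0, 0, 0]

```text
clock: 20.2
position: [0.4286, -0.3757, 0.1592]
orientation: [0.346, 3.122, -0.0]
force: [0.7, 0.2, -0.0]
grip_width: 0.763
```

```bash
python3 - <<'E'
from h import *
from station import env
p=snap("wrist","w14"); s=env.observe(); print(s["clock"],s["position"]); plan(s,[0.4288,-0.377,0.065],166.6)
E
```

```text
20.25 [ 0.42872922 -0.37554479  0.15919585]
shift m [-0.0004 -0.0014  0.0942] scaled [-0.0005 -0.0018  0.1177]
tool x yaw 167.37 tool z [ 1.e-04 -0.e+00 -1.e+00]
turn deg 0.77 scaled 0.0086
```

View pics/w14.png

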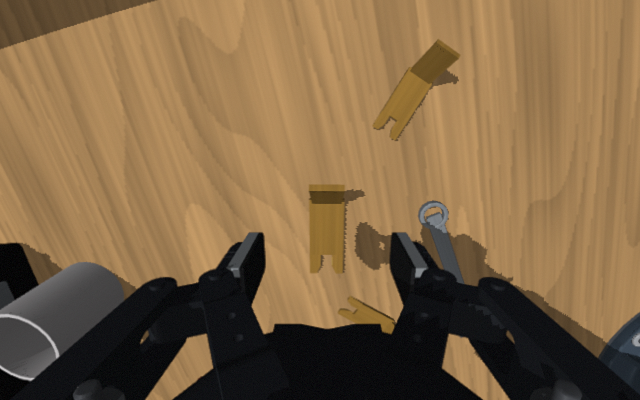

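```bash
python3 - <<'E'
from h import *
p=load("w14")
a=p["img"][165:290,270:390,::-1]; cv2.imwrite("pics/w14c.png",cv2.resize(a,None,fx=5,fy=4.6,interpolation=cv2.INTER_CUBIC))
W=cloud(p); hsv=cv2.cvtColor(p["img"],cv2.COLOR_RGB2HSV)
m=((hsv[...,0]>17)&(hsv[...,0]<28)&(hsv[...,1]>150)).astype(np.uint8)
n,l,st,c=cv2.connectedComponentsWithStats(m)
w=W[l==l[225,327]]; f=w[(w[:,2]>0.003)&(w[:,2]<.009)]; print(cv2.minAreaRect(f[:,:2].astype(np.float32)))
t=w[w[:,2]>.04]; print("tab hi",len(t),t.mean(0),cv2.minAreaRect(t[:,:2].astype(np.float32)))
for q in [(309,187),(345,187)]: print(ray(p,*q,.054).round(4))
E
```

```text
((0.4444238841533661, -0.30689167976379395), (0.08998451381921768, 0.03741290047764778), 76.36698150634766)
tab hi 376 [ 0.42943054 -0.37418034  0.05161943] ((0.4296250343322754, -0.3727433681488037), (0.013632409274578094, 0.031035413965582848), 77.55545043945312)
[ 0.4437 -0.3809  0.054 ]
[ 0.4126 -0.3739  0.054 ]
```

View pics/w14c.png

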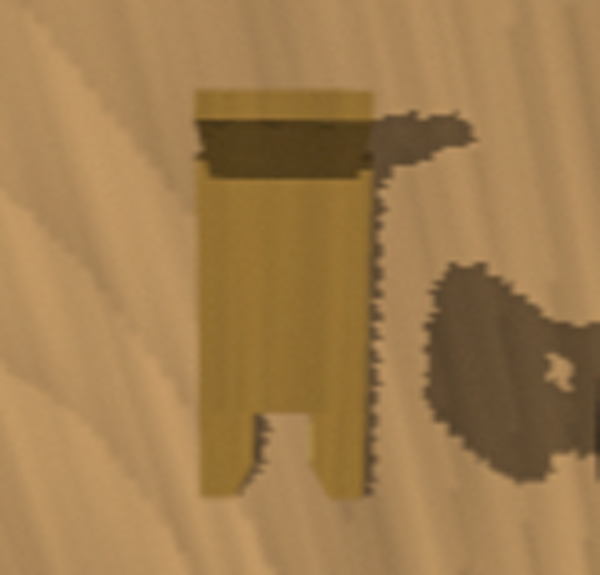

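Request:
step_arm:
  targets: [0, -0.0015, 0.03, 0.007, 0, 0, 0.045, 0, 0, 0, 0.045, 0, 0, 0, 0.03, 0, 0, 0, 0.0165, 0, 0, 0, 0, 0]

```text
clock: 20.85
position: [0.4275, -0.3755, 0.024]
orientation: [-0.364, -3.117, -0.003]
force: [-1.0, -0.4, 0.1]
grip_width: 0.768
```

```bash
python3 - <<'E'
from h import *
from station import env
s=env.observe(); print(s["clock"],s["position"],s["force"]); plan(s,[0.4285,-0.3765,0.026],166.7)
E
```

```text
20.85 [ 0.42745814 -0.37549972  0.0239644 ] [-1.02432008 -0.35216154  0.09493629]
shift m [-0.0012 -0.0007 -0.002 ] scaled [-0.0015 -0.0009 -0.0026]
tool x yaw 166.69 tool z [-0.0028  0.0025 -1.    ]
turn deg -0.01 scaled -0.0002
```

Request:
step_arm:
  targets: [-0.001, -0.0009, -0.0025, 0, 0, 0, 0, 0, 0, 0, 0, 0, 0, 0, 0, 0, 0, 0, 0, 0]
  gripper: 255
  newtons: 80

```text
clock: 21.35
position: [0.4297, -0.3786, 0.0295]
orientation: [0.369, 3.118, -0.003]
force: [-0.8, -0.8, 5.7]
grip_width: 0.351
```

Request:
step_arm:
  targets: [0, 0, -0.01, 0, 0, 0, -0.025, 0, 0, 0, -0.04, 0, 0, 0, -0.03, 0, 0, 0, 0, 0]

```text
clock: 21.85
position: [0.4304, -0.379, 0.1159]
orientation: [0.369, 3.115, -0.005]
force: [0.5, -0.2, -1.3]
grip_width: 0.348
```

```bash
python3 - <<'E'
from h import *
from station import env
s=env.observe(); print(s["clock"],s["position"],s["force"],s["grip_width"])
p=snap("wrist","w15"); q=snap("scene","s15"); a=q["img"][90:190,210:340,::-1]; cv2.imwrite("pics/s15c.png",cv2.resize(a,None,fx=5,fy=5,interpolation=cv2.INTER_CUBIC))
E
```

```text
21.85 [ 0.43040213 -0.3790143   0.11588856] [ 0.45874641 -0.17777662 -1.25754894] 0.3481955890212876
```

View pics/s15c.png

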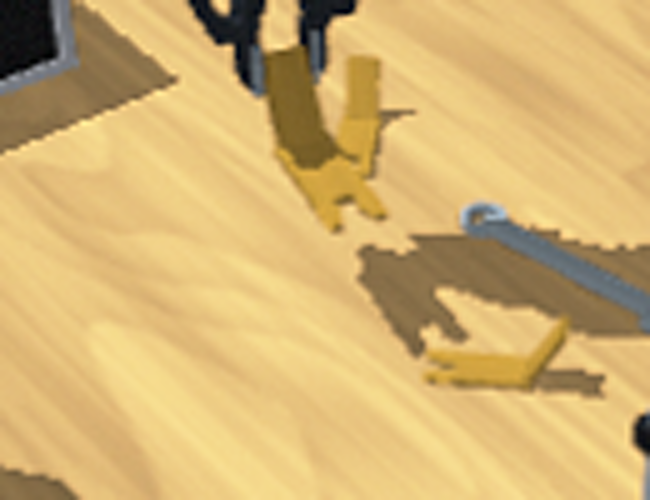

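View pics/w15.png

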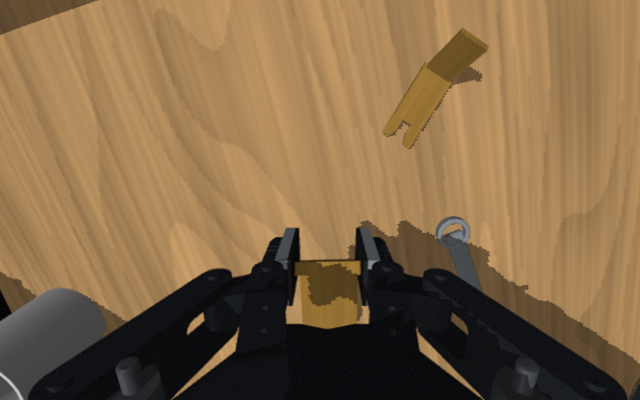

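```bash
cat >> h.py <<'E'
def shimfit(p,s,yaw):
    "points of brass near tool, in tool-heading frame (along d, lateral, z) relative to TCP"
    W=cloud(p); hsv=cv2.cvtColor(p["img"],cv2.COLOR_RGB2HSV)
    d=np.array([np.cos(np.radians(yaw)),np.sin(np.radians(yaw))]); e=np.array([-d[1],d[0]])
    D=W[...,:2]-s["position"][:2]; A=D@d; L=D@e; Z=W[...,2]-s["position"][2]
    m=(hsv[...,0]>17)&(hsv[...,0]<28)&(hsv[...,1]>140)&(A>-.03)&(A<.14)&(abs(L)<.03)&(abs(Z)<.06)
    return A[m],L[m],Z[m],m
E
python3 - <<'E'
from h import *
from station import env
s=env.observe(); print(s["position"]); p=load("s15")
A,L,Z,m=shimfit(p,s,76.7); print(len(A),A.min(),A.max(),L.min(),L.max())
for lo in np.arange(-.02,.13,.01):
    k=(A>=lo)&(A<lo+.01)
    if k.sum()>2: print(lo.round(2),k.sum(),np.median(Z[k]).round(4),L[k].min().round(4),L[k].max().round(4))
k=(A>.04); print(np.degrees(np.arctan(np.polyfit(A[k],Z[k],1)[0])), np.degrees(np.arctan(np.polyfit(L[k],Z[k],1)[0])))
c=np.linalg.lstsq(np.c_[A[k],L[k],np.ones(k.sum())],Z[k],rcond=None)[0]; print(c, np.degrees(np.arctan(c[:2])))
E
```

```text
[ 0.42896556 -0.37776968  0.11236147]
383 -0.00367207549907883 0.11909180099544628 -0.022282568958035192 0.017754746217125344
0.0 50 0.02 -0.0153 0.0135
0.01 67 0.0051 -0.0175 0.0127
0.02 57 -0.013 -0.0183 0.015
0.03 29 -0.0219 -0.0223 0.0158
0.04 23 -0.0223 -0.0195 0.0161
0.05 26 -0.0224 -0.0212 0.0165
0.06 25 -0.0224 -0.019 0.0168
0.07 26 -0.0223 -0.021 0.016
0.08 26 -0.0232 -0.0201 0.0174
0.09 20 -0.0234 -0.0204 0.0163
0.1 18 -0.0237 -0.0212 0.0178
0.11 14 -0.0224 -0.0192 0.0171
-0.769437898746419 -0.5628022311362757
[-0.01326136 -0.00897268 -0.02186438] [-0.75977566 -0.51408305]
```

```bash
python3 - <<'E'
from h import *
from station import env
s=env.observe(); print(s["position"]); t=wd(0,-.235); print(t); plan(s,[t[0],t[1],0.10],183.95)
E
```

```text
[ 0.42896556 -0.37776968  0.11236147]
[ 0.58128819 -0.04904177]
shift m [-0.0714  0.3552  0.0123] scaled [-0.0892  0.444   0.0154]
tool x yaw 166.5 tool z [ 8.e-04 -6.e-04 -1.e+00]
turn deg -17.45 scaled -0.1939
```

Request:
step_arm:
  targets: [-0.005, 0.026, 0, 0, -0.011, 0.052, 0, 0, -0.011, 0.052, 0, 0, -0.011, 0.052, 0, 0, -0.011, 0.052, 0.003, 0, -0.011, 0.052, 0.003, 0, -0.011, 0.052, 0.003, 0, -0.011, 0.052, 0.003, 0, -0.006, 0.04, 0.003, 0, -0.001, 0.014, 0, -0.02]

```text
clock: 22.95
position: [0.581, -0.046, 0.098]
orientation: [-0.315, -3.123, -0.001]
force: [1.2, 0.1, -2.2]
grip_width: 0.349
```

Request:
step_arm:
  targets: [0, 0, 0, -0.087, 0, 0, 0, -0.087, 0, 0, 0, 0, 0, 0, 0, 0]

```text
clock: 23.35
position: [0.5804, -0.0494, 0.0993]
orientation: [0.102, -3.138, -0.0]
force: [-0.0, 0.8, -2.4]
grip_width: 0.349
```

```bash
python3 - <<'E'
from h import *
from station import env
s=env.observe(); print(s["clock"],s["position"],pl(s["position"])); t=wd(0,-.235); plan(s,[t[0],t[1],0.058],183.95)
p=snap("scene","s16"); a=p["img"][150:280,230:390,::-1]; cv2.imwrite("pics/s16c.png",cv2.resize(a,None,fx=5,fy=4.6,interpolation=cv2.INTER_CUBIC))
A,L,Z,m=shimfit(p,s,93.95); 
k=(A>.035); print(len(A),A.max(),L[k].min(),L[k].max(),np.median(Z[k]))
E
```

```text
23.35 [ 0.58041319 -0.0494054   0.09925357] [-0.00089797 -0.23530249]
shift m [-0.001   0.0003  0.0413] scaled [-0.0012  0.0004  0.0516]
tool x yaw -176.28 tool z [-1.5e-03  1.0e-04 -1.0e+00]
turn deg -0.23 scaled -0.0026
555 0.1180104223301666 -0.021511271162985516 0.02051335967978925 -0.024578770067383807
```

View pics/s16c.png

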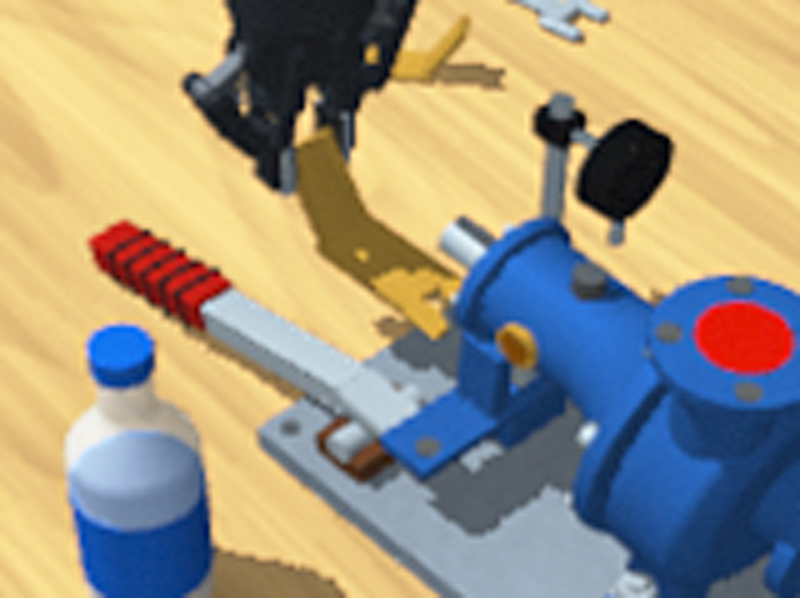

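Request:
step_arm:
  targets: [-0.0012, 0, 0.028, -0.0026, 0, 0, 0.0285, 0, 0, 0, 0, 0]

```text
clock: 23.7
position: [0.5798, -0.0491, 0.0521]
orientation: [0.11, -3.135, -0.001]
force: [-0.7, 0.6, -1.6]
grip_width: 0.347
```

```bash
python3 - <<'E'
from h import *
from station import env
s=env.observe(); print(s["clock"],s["position"],pl(s["position"]),s["force"]); t=wd(0,-.182); plan(s,[t[0],t[1],0.054],183.95)
E
```

```text
23.7 [ 0.57983308 -0.04912485  0.05208737] [-0.00145738 -0.23498265] [-0.71869542  0.55238219 -1.60580372]
shift m [-0.0015  0.053  -0.0019] scaled [-0.0019  0.0662 -0.0023]
tool x yaw -175.98 tool z [-5.e-03  5.e-04 -1.e+00]
turn deg 0.07 scaled 0.0008
```

Request:
step_arm:
  targets: [-0.0008, 0.008, -0.001, 0, 0, 0.015, 0, 0, 0, 0.008, 0, 0, 0, 0, 0, 0, 0, 0, 0, 0]

```text
clock: 24.2
position: [0.5811, -0.0237, 0.0561]
orientation: [-0.116, 3.139, -0.0]
force: [0.3, -0.4, -1.8]
grip_width: 0.351
```

```bash
python3 - <<'E'
from h import *
from station import env
s=env.observe(); print(s["clock"],s["position"],pl(s["position"]),s["force"]); t=wd(0,-.182); plan(s,[t[0],t[1],0.054],183.95)
p=snap("scene","s17"); a=p["img"][150:280,230:390,::-1]; cv2.imwrite("pics/s17c.png",cv2.resize(a,None,fx=5,fy=4.6,interpolation=cv2.INTER_CUBIC))
A,L,Z,m=shimfit(p,s,93.95); k=(A>.035); print(len(A),A.max(),L[k].min(),L[k].max(),np.median(Z[k]))
E
```

```text
24.2 [ 0.58114564 -0.02368155  0.05609127] [ 0.00160475 -0.20969021] [ 0.31583946 -0.43545292 -1.77809485]
shift m [0.0015 0.0277 0.0021] scaled [0.0018 0.0346 0.0026]
tool x yaw -175.77 tool z [ 8.e-04 -1.e-04 -1.e+00]
turn deg 0.28 scaled 0.0031
469 0.09697145089055242 -0.02082704262248088 0.019414789218940062 -0.0244607336854777
```

View pics/s17c.png

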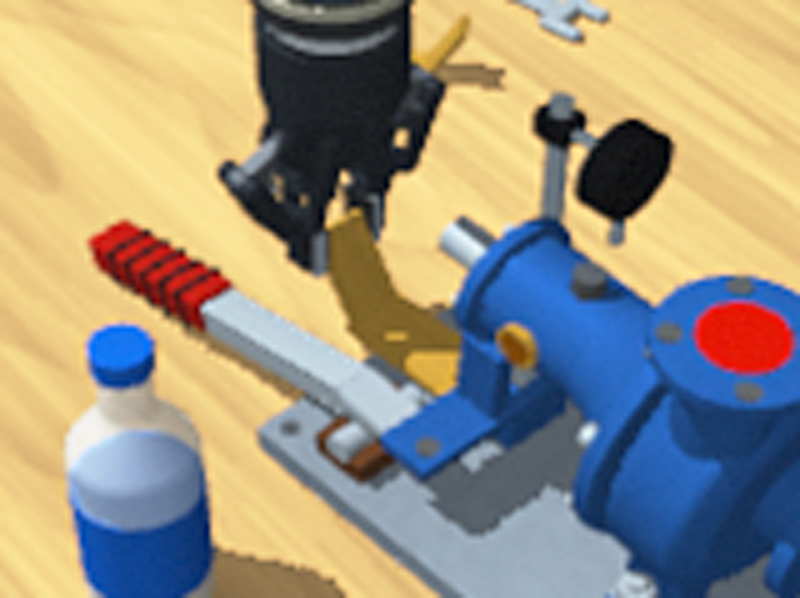

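Request:
step_arm:
  targets: [0.0016, 0.008, 0.0018, 0.003, 0, 0.013, 0, 0, 0, 0.0125, 0, 0, 0, 0, 0, 0, 0, 0, 0, 0]

```text
clock: 24.75
position: [0.5782, 0.0031, 0.0543]
orientation: [-0.109, 3.139, 0.0]
force: [1.2, 1.1, -1.1]
grip_width: 0.349
```

```bash
python3 - <<'E'
from h import *
from station import env
s=env.observe(); print(s["clock"],s["position"],pl(s["position"]),s["force"]); t=wd(0,-.1725); plan(s,[t[0],t[1],0.054],183.95)
p=snap("scene","s18"); a=p["img"][150:280,230:390,::-1]; cv2.imwrite("pics/s18c.png",cv2.resize(a,None,fx=5,fy=4.6,interpolation=cv2.INTER_CUBIC))
p=snap("wrist","w18")
E
```

```text
24.75 [0.57817263 0.00307993 0.0543071 ] [ 0.00048229 -0.18278749] [ 1.16524467  1.12108017 -1.07645207]
shift m [0.0005 0.0103 0.0003] scaled [0.0006 0.0129 0.0004]
tool x yaw -176.03 tool z [ 8.e-04  2.e-04 -1.e+00]
turn deg 0.02 scaled 0.0002
```

View pics/s18c.png

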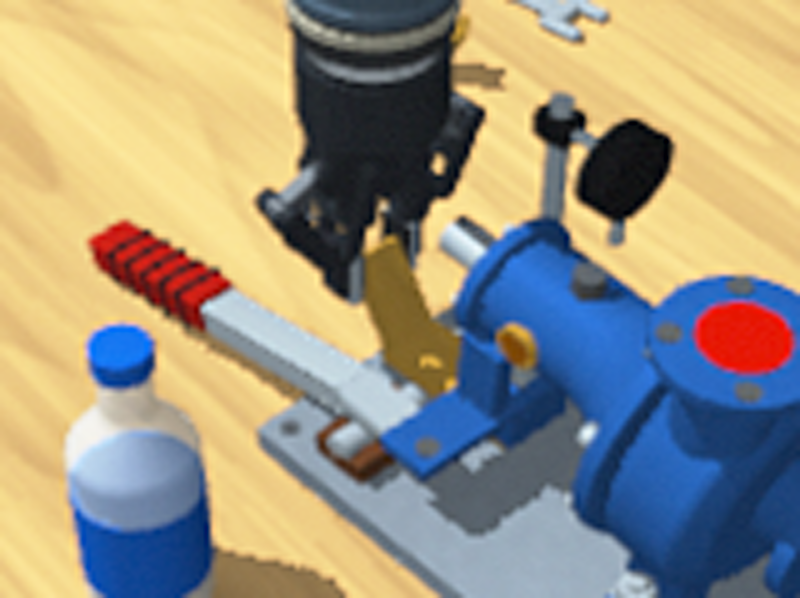

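View pics/w18.png

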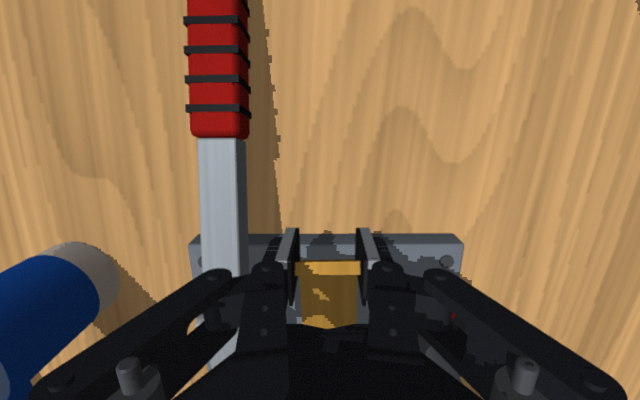

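Request:
step_arm:
  targets: [0.0005, 0.004, 0, 0, 0, 0.0035, 0, 0, 0, 0, 0.003, 0, 0, 0, 0, 0]

```text
clock: 25.25
position: [0.5773, 0.0086, 0.0516]
orientation: [-0.107, 3.139, 0.001]
force: [5.1, 0.7, -2.0]
grip_width: 0.35
```

Request:
step_arm:
  targets: [0, 0, 0.002, 0, 0, 0, 0, 0]

```text
clock: 25.45
position: [0.5772, 0.0085, 0.0501]
orientation: [-0.107, 3.139, 0.001]
force: [3.8, -0.4, -1.0]
grip_width: 0.349
```

Request:
step_arm:
  targets: [-0.0015, 0, 0.001, 0, 0, 0, 0, 0]

```text
clock: 25.65
position: [0.5778, 0.0085, 0.0495]
orientation: [0.107, -3.139, 0.0]
force: [-0.6, -0.4, 4.5]
grip_width: 0.345
```

```bash
python3 - <<'E'
from h import *
from station import env
s=env.observe(); print(s["clock"],s["position"],pl(s["position"]),s["force"])
p=snap("scene","s19"); a=p["img"][160:250,270:370,::-1]; cv2.imwrite("pics/s19c.png",cv2.resize(a,None,fx=7,fy=6.5,interpolation=cv2.INTER_CUBIC))
W=cloud(p);W0=cloud(load("s0" if False else "scene0"))
for (u,v) in [(341,178),(355,187)]: print(W[v,u],W0[v,u])
E
```

```text
25.65 [0.5778137  0.0084697  0.04951562] [ 0.0004955  -0.17738581] [-0.61961061 -0.43039258  4.54193891]
[0.51967794 0.06923455 0.18318635] [0.52144902 0.07103156 0.18544817]
[0.51451544 0.11259241 0.18312399] [0.51292605 0.11111869 0.18111288]
```

View pics/s19c.png

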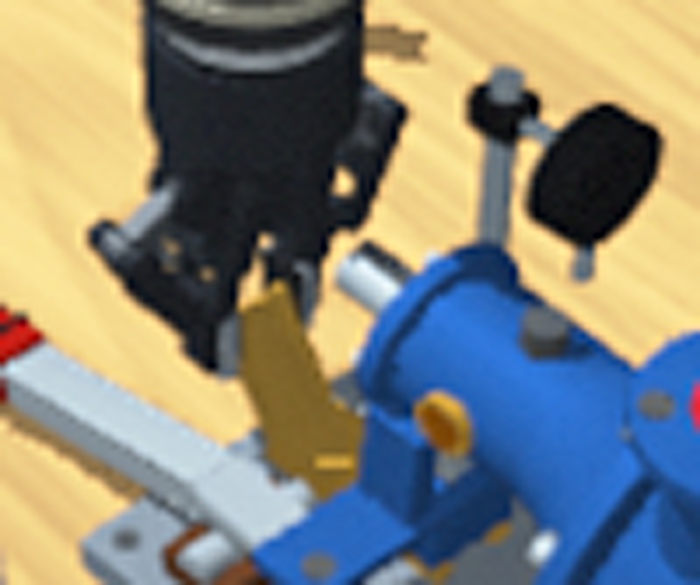

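Request:
step_arm:
  targets: [0, 0.0015, 0, 0, 0, 0.0015, 0, 0, 0, 0, 0, 0]

```text
clock: 26.0
position: [0.578, 0.0104, 0.0497]
orientation: [-0.107, 3.14, -0.002]
force: [-0.4, -3.7, 5.1]
grip_width: 0.349
```

Request:
step_arm:
  targets: [0, 0, 0, 0, 0, 0, 0, 0, 0, 0, 0, 0]
  gripper: 130

```text
clock: 26.3
position: [0.5775, 0.0111, 0.049]
orientation: [0.108, -3.139, -0.0]
force: [0.1, 0.1, -0.2]
grip_width: 0.491
```

Request:
step_arm:
  targets: [0, -0.03, 0, 0, 0, -0.04, 0, 0, 0, 0, 0, 0, 0, 0, 0, 0, 0, 0, 0, 0]
  gripper: 130

```text
clock: 26.8
position: [0.5815, -0.0444, 0.0492]
orientation: [0.107, -3.139, -0.001]
force: [0.6, -0.0, 0.2]
grip_width: 0.494
```

```bash
python3 - <<'E'
from h import *
from station import env
s=env.observe(); print(s["clock"],s["position"],pl(s["position"]),s["force"]); t=wd(0,-.195); plan(s,[t[0],t[1],0.05],183.95)
p=snap("scene","s20"); a=p["img"][160:250,270:370,::-1]; cv2.imwrite("pics/s20c.png",cv2.resize(a,None,fx=7,fy=6.5,interpolation=cv2.INTER_CUBIC))
W=cloud(p);hsv=cv2.cvtColor(p["img"],cv2.COLOR_RGB2HSV); P=np.stack([(W[...,:2]-O)@EX,(W[...,:2]-O)@EY],-1)
m=(hsv[...,0]>17)&(hsv[...,0]<28)&(hsv[...,1]>140)&(abs(P[...,0])<.03)&(P[...,1]>-.2)&(P[...,1]<-.1)
q=np.c_[P[m],W[m][:,2]]; t=q[q[:,2]>.035]; k=np.polyfit(t[:,1],t[:,2],1); print(len(t),"tab front line: y at z=.05:",(.05-k[1])/k[0],"slope",k[0],t[:,0].min(),t[:,0].max(),t[:,2].max())
p=snap("wrist","w20")
E
```

```text
26.8 [ 0.58153774 -0.04439136  0.04915208] [ 0.00056931 -0.23037783] [ 0.62663196 -0.00762422  0.20597428]
shift m [ 0.0006  0.0354 -0.0008] scaled [ 0.0007  0.0442 -0.001 ]
tool x yaw -176.08 tool z [-5.e-04  5.e-04 -1.e+00]
turn deg -0.03 scaled -0.0003
200 tab front line: y at z=.05: -0.15832856197783723 slope -1.6723455391355602 -0.01575055316966603 0.01896817326730331 0.07753296302267045
```

View pics/s20c.png

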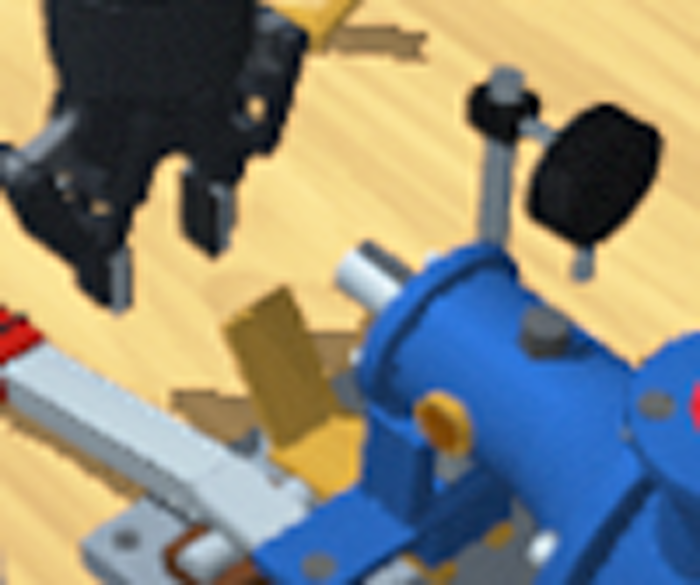

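View pics/w20.png

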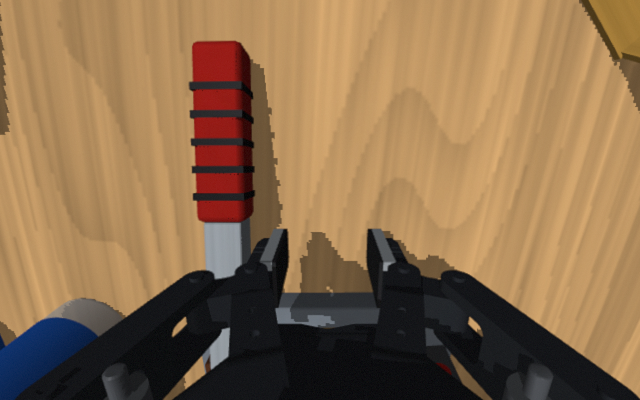

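Request:
step_arm:
  targets: [0.0007, 0.01, 0, 0, 0, 0.015, 0, 0, 0, 0.012, 0, 0, 0, 0, 0, 0, 0, 0, 0, 0]
  gripper: 255

```text
clock: 27.4
position: [0.5792, -0.0148, 0.0494]
orientation: [-0.109, 3.14, -0.0]
force: [0.1, 0.6, -0.5]
grip_width: 0.001
```

Request:
step_arm:
  targets: [0, 0.004, 0, 0, 0, 0.003, 0, 0, 0, 0, 0, 0]

```text
clock: 27.7
position: [0.5788, -0.0098, 0.0493]
orientation: [0.107, -3.14, -0.0]
force: [0.1, -1.2, -0.0]
grip_width: -0.0
```

```bash
python3 - <<'E'
from h import *
from station import env
s=env.observe(); print(s["clock"],s["position"],pl(s["position"]),s["force"],s["grip_width"])
E
```

```text
27.7 [ 0.57881896 -0.00975706  0.04932384] [ 0.0002428  -0.19563852] [ 0.09014595 -1.20259316 -0.00396327] -8.026075489607047e-05
```

Request:
step_arm:
  targets: [0, 0.0025, 0, 0, 0, 0, 0, 0]

```text
clock: 27.9
position: [0.5787, -0.0078, 0.0493]
orientation: [-0.107, 3.14, 0.0]
force: [0.6, 0.2, -0.6]
grip_width: 0.001
```

Request:
step_arm:
  targets: [0, 0.0025, 0, 0, 0, 0, 0, 0]

```text
clock: 28.1
position: [0.5785, -0.0057, 0.0493]
orientation: [0.107, -3.14, -0.0]
force: [0.5, 0.7, 0.3]
grip_width: 0.001
```

Request:
step_arm:
  targets: [0, 0.0025, 0, 0, 0, 0, 0, 0]

```text
clock: 28.3
position: [0.5784, -0.0037, 0.0493]
orientation: [0.107, -3.14, -0.0]
force: [0.2, 0.2, 0.6]
grip_width: 0.0
```

Request:
step_arm:
  targets: [0, 0.0025, 0, 0, 0, 0, 0, 0]

```text
clock: 28.5
position: [0.5783, -0.0018, 0.0493]
orientation: [0.107, -3.14, -0.0]
force: [1.1, -0.6, -1.1]
grip_width: -0.004
```

Request:
step_arm:
  targets: [0, 0.0025, 0, 0, 0, 0, 0, 0]

```text
clock: 28.7
position: [0.5781, 0.0003, 0.0493]
orientation: [0.107, -3.14, -0.0]
force: [0.5, -0.8, 0.8]
grip_width: -0.003
```

```bash
cat > tab.py <<'E'
from h import *
from station import env
import sys
s=env.observe(); print(s["clock"],s["position"],pl(s["position"]),s["force"],s["grip_width"])
p=snap("scene",sys.argv[1]); a=p["img"][160:250,270:370,::-1]; cv2.imwrite(f"pics/{sys.argv[1]}c.png",cv2.resize(a,None,fx=7,fy=6.5,interpolation=cv2.INTER_CUBIC))
W=cloud(p);hsv=cv2.cvtColor(p["img"],cv2.COLOR_RGB2HSV); P=np.stack([(W[...,:2]-O)@EX,(W[...,:2]-O)@EY],-1)
m=(hsv[...,0]>17)&(hsv[...,0]<28)&(hsv[...,1]>140)&(abs(P[...,0])<.03)&(P[...,1]>-.2)&(P[...,1]<-.1)
q=np.c_[P[m],W[m][:,2]]; t=q[(q[:,2]>.035)&(q[:,2]<.068)]; k=np.polyfit(t[:,1],t[:,2],1); print(len(t),"tab y at z=.05:",(.05-k[1])/k[0],"slope",k[0],t[:,0].min(),t[:,0].max(),t[:,2].max())
E
python3 tab.py s21
```

```text
28.7 [5.78125985e-01 2.87163730e-04 4.92931556e-02] [ 0.00024338 -0.18557042] [ 0.48811213 -0.79859636  0.80415523] -0.0029151427191461657
146 tab y at z=.05: -0.1550865255087061 slope -1.487304091227266 -0.014211093140198455 0.018520437504371434 0.06786997497256415
```

View pics/s21c.png

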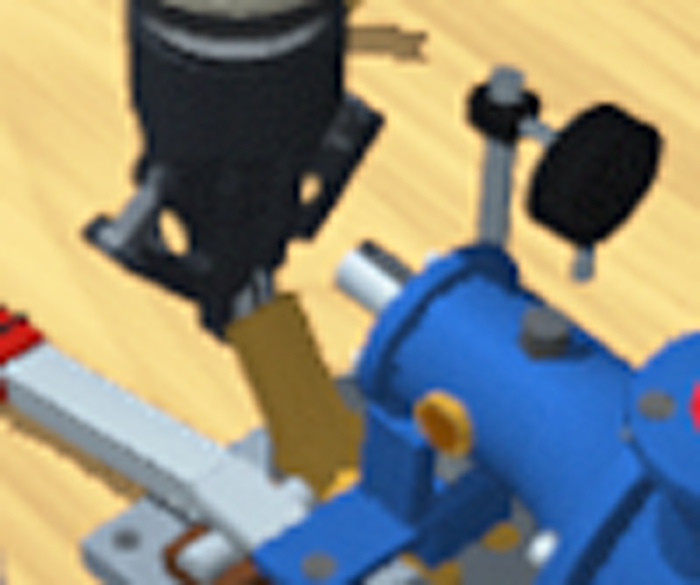

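Request:
step_arm:
  targets: [0, 0.0015, 0, 0, 0, 0, 0, 0]

```text
clock: 28.95
position: [0.5781, 0.001, 0.0494]
orientation: [-0.107, 3.14, -0.001]
force: [-0.3, -3.9, 0.6]
grip_width: -0.003
```

Request:
step_arm:
  targets: [0, 0.0015, 0, 0, 0, 0, 0, 0]

```text
clock: 29.15
position: [0.5783, 0.0015, 0.0496]
orientation: [-0.106, 3.139, -0.003]
force: [0.5, -7.9, 2.1]
grip_width: 0.003
```

Contact with the stud is felt (force builds to 8 N), so the packer is home. I back off and check.

Request:
step_arm:
  targets: [0, -0.006, 0, 0, 0, -0.03, 0, 0, 0, -0.045, 0, 0, 0, -0.045, 0, 0, 0, 0, 0, 0]

```text
clock: 29.65
position: [0.5852, -0.1014, 0.0493]
orientation: [-0.102, 3.139, -0.0]
force: [-0.0, -0.1, -0.5]
grip_width: 0.0
```

```bash
python3 tab.py s22; python3 - <<'E'
from h import *
p=load("s22");W=cloud(p);hsv=cv2.cvtColor(p["img"],cv2.COLOR_RGB2HSV); P=np.stack([(W[...,:2]-O)@EX,(W[...,:2]-O)@EY],-1)
m=(hsv[...,0]>100)&(hsv[...,0]<125)&(hsv[...,1]>150)&(hsv[...,2]>100)&(P[...,0]>.045)&(P[...,0]<.075)&(P[...,1]>-.085)&(P[...,1]<-.065)&(W[...,2]<.08)
print("wing z",np.median(W[m][:,2]))
p=snap("wrist","w22")
E
```

```text
29.65 [ 0.58524252 -0.10135236  0.04927168] [ 0.00034147 -0.28745873] [-0.02358853 -0.07148275 -0.46788657] 8.340475439137019e-05
150 tab y at z=.05: -0.15483215921626564 slope -1.5046333625308217 -0.015178272790960026 0.019281782641972625 0.06774537619983358
wing z 0.06855692272597447
```

View pics/s22c.png

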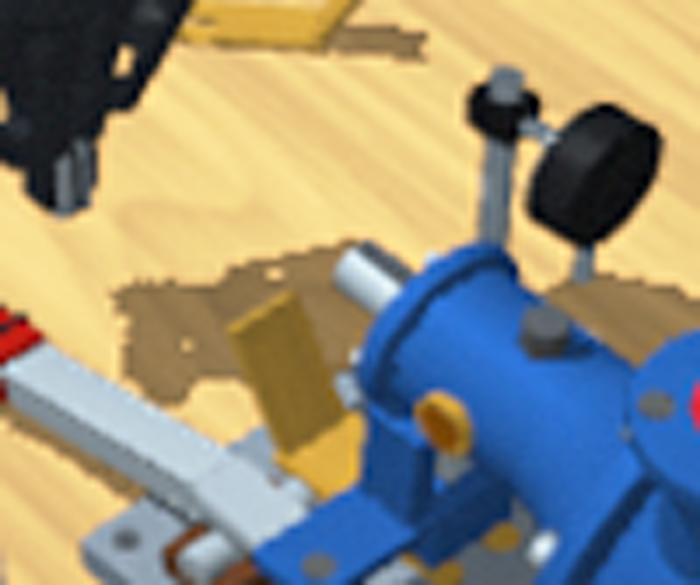

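View pics/w22.png

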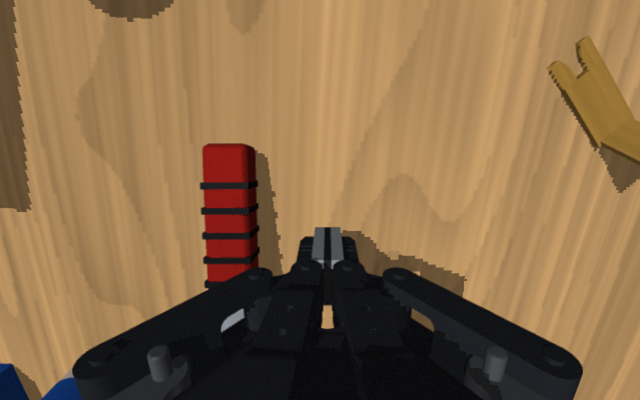

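Request:
step_arm:
  targets: [0, -0.005, -0.03, 0, 0, -0.005, -0.05, 0, -0.035, 0, -0.04, 0, -0.041, -0.003, 0, 0, 0, 0, 0, 0]
  gripper: 0

```text
clock: 30.25
position: [0.65, -0.1028, 0.1459]
orientation: [-0.11, 3.136, 0.0]
force: [0.4, 0.3, -0.7]
grip_width: 0.851
```

```bash
python3 - <<'E'
from h import *
from station import env
p=snap("wrist","w23"); s=env.observe(); print(s["clock"],s["position"],pl(s["position"]),s["grip_width"]); plan(s,[0.647,-.1155,.016],184.2)
for q in [(0,0)]: pass
W=cloud(p);hsv=cv2.cvtColor(p["img"],cv2.COLOR_RGB2HSV); P=np.stack([(W[...,:2]-O)@EX,(W[...,:2]-O)@EY],-1)
m=((hsv[...,0]<8)|(hsv[...,0]>172))&(hsv[...,1]>150)&np.isfinite(W[...,2])&(W[...,2]<.08)&(W[...,2]>.01)&(abs(P[...,0]-.06)<.04)&(P[...,1]<-.2)
q=P[m]; r=cv2.minAreaRect(q.astype(np.float32)); print(r, q.min(0),q.max(0)); k=np.polyfit(q[:,1],W[m][:,2],1); print(np.degrees(np.arctan(k[0])))
E
```

```text
30.3 [ 0.64750536 -0.10275861  0.14489568] [ 0.06235954 -0.29315067] 0.9228407379716498
shift m [ 0.0014 -0.0128  0.1289] scaled [ 0.0018 -0.016   0.1611]
tool x yaw -175.98 tool z [ 3.e-04  7.e-04 -1.e+00]
turn deg -0.18 scaled -0.002
((0.06057673320174217, -0.2871611714363098), (0.09611457586288452, 0.026308679953217506), 89.98433685302734) [ 0.04743461 -0.33521905] [ 0.073743   -0.23910082]
11.642364257070033
```

View pics/w23.png

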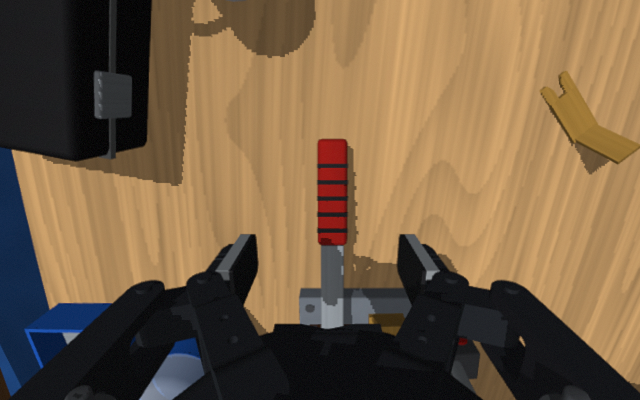

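Request:
step_arm:
  targets: [0.0022, 0, 0.03, -0.002, 0, 0, 0.045, 0, 0, 0, 0.045, 0, 0, 0, 0.03, 0, 0, 0, 0.013, 0, 0, 0, 0, 0]

```text
clock: 30.9
position: [0.6427, -0.1035, 0.0134]
orientation: [0.113, -3.136, -0.002]
force: [-0.3, -0.2, 1.2]
grip_width: 0.997
```

```bash
python3 - <<'E'
from h import *
from station import env
s=env.observe(); print(s["clock"],s["position"],pl(s["position"]),s["grip_width"]); t=wd(.0606,-.293); plan(s,[*t,.013],183.95)
E
```

```text
30.9 [ 0.64273724 -0.10351914  0.01339856] [ 0.05755036 -0.29358093] 0.9973879075085843
shift m [-0.0031  0.0006  0.0004] scaled [-0.0038  0.0007  0.0005]
tool x yaw -175.87 tool z [-3.6e-03  9.0e-04 -1.0e+00]
turn deg 0.18 scaled 0.002
```

Request:
step_arm:
  targets: [-0.002, 0, 0, 0, 0, 0, 0, 0, 0, 0, 0, 0]

```text
clock: 31.2
position: [0.6469, -0.1043, 0.0163]
orientation: [-0.112, 3.137, -0.0]
force: [-0.5, 0.3, 0.7]
grip_width: 0.998
```

Request:
step_arm:
  targets: [0, 0, 0, 0, 0, 0, 0, 0, 0, 0, 0, 0, 0, 0, 0, 0, 0, 0, 0, 0]
  gripper: 255
  newtons: 30

```text
clock: 31.7
position: [0.6461, -0.1043, 0.0151]
orientation: [-0.112, 3.14, 0.0]
force: [-0.5, -0.4, 2.3]
grip_width: 0.319
```

```bash
python3 - <<'E'
from h import *
from station import env
s=env.observe(); print(s["clock"],s["position"],pl(s["position"]),s["grip_width"],s["force"])
C=np.array([-.115,.037]); a0=.045; L=.227 # tip to grip
def P(t):
    r=np.radians(t); a=a0+.008*np.radians(-11.5-t); T=C+.008*np.array([np.sin(r),np.cos(r)])
    return T-(L-a)*np.array([np.cos(r),-np.sin(r)])+.014*np.array([np.sin(r),np.cos(r)])
last=p0=P(-11.5); print(p0)
for t in [-9,-6,-3,0,3,6,9,12,15,18,21,24,27]:
    q=P(t); d=q-last; last=q; print(t,"cum",((q-p0)*1000).round(1),"row",(d[0]/.8).round(4),(-d[1]/.8).round(4))
E
```

```text
31.7 [ 0.64606087 -0.1042891   0.01505435] [ 0.06081305 -0.29457802] 0.31899437291490423 [-0.47046576 -0.37203904  2.26856542]
[-0.29773239  0.02227338]
-9 cum [-0.8  7.9] row -0.001 -0.0099
-6 cum [-1.3 17.5] row -0.0007 -0.012
-3 cum [-1.4 27.1] row -0.0 -0.012
0 cum [-0.9 36.7] row 0.0006 -0.012
3 cum [ 0.1 46.3] row 0.0012 -0.012
6 cum [ 1.6 55.9] row 0.0019 -0.0119
9 cum [ 3.6 65.4] row 0.0025 -0.0119
12 cum [ 6.1 74.8] row 0.0031 -0.0117
15 cum [ 9.1 84. ] row 0.0037 -0.0116
18 cum [12.5 93.2] row 0.0043 -0.0114
21 cum [ 16.5 102.1] row 0.0049 -0.0112
24 cum [ 20.9 110.9] row 0.0055 -0.0109
27 cum [ 25.8 119.4] row 0.0061 -0.0107
```

Request:
step_arm:
  targets: [0, -0.0005, -0.004, 0, 0, -0.0005, -0.006, 0, 0, -0.0003, -0.006, 0, 0, 0, -0.006, 0, 0, 0, -0.006, 0, 0, 0, -0.006, 0, 0, 0.0003, -0.006, 0, 0, 0.0003, -0.006, 0, 0, 0, 0, 0]

```text
clock: 32.6
position: [0.6465, -0.1048, 0.0526]
orientation: [-0.112, 3.139, -0.0]
force: [0.1, -2.6, -4.2]
grip_width: 0.322
```

```bash
cat > wing.py <<'E'
from h import *
from station import env
import sys
s=env.observe(); print(s["clock"],s["position"],pl(s["position"]),s["force"],s["grip_width"])
p=snap("scene",sys.argv[1]); a=p["img"][150:280,230:390,::-1]; cv2.imwrite(f"pics/{sys.argv[1]}c.png",cv2.resize(a,None,fx=5,fy=4.6,interpolation=cv2.INTER_CUBIC))
W=cloud(p);hsv=cv2.cvtColor(p["img"],cv2.COLOR_RGB2HSV); P=np.stack([(W[...,:2]-O)@EX,(W[...,:2]-O)@EY],-1)
m=(hsv[...,0]>100)&(hsv[...,0]<125)&(hsv[...,1]>150)&(hsv[...,2]>100)&(P[...,0]>.045)&(P[...,0]<.075)&(P[...,1]>-.085)&(P[...,1]<-.065)&(W[...,2]<.08)
print("wing z",np.median(W[m][:,2]))
m=(hsv[...,0]>17)&(hsv[...,0]<28)&(hsv[...,1]>140)&(abs(P[...,0])<.03)&(P[...,1]>-.2)&(P[...,1]<-.1)
q=np.c_[P[m],W[m][:,2]]; t=q[(q[:,2]>.035)&(q[:,2]<.068)]
c=np.linalg.lstsq(np.c_[t[:,0],t[:,2]-.05,np.ones(len(t))],t[:,1],rcond=None)[0]; print("tab y@.05",c[2],"yaw err deg",np.degrees(np.arctan(c[0])),"x range",t[:,0].min(),t[:,0].max())
E
python3 wing.py s24
```

```text
32.6 [ 0.64648892 -0.10479305  0.05261852] [ 0.06120537 -0.29511026] [ 0.050348   -2.63609563 -4.24617269] 0.3215862025096907
wing z 0.06305031706336055
tab y@.05 -0.1550176587260405 yaw err deg 1.3974536491535394 x range -0.013692510137524917 0.01897838644489211
```

View pics/s24c.png

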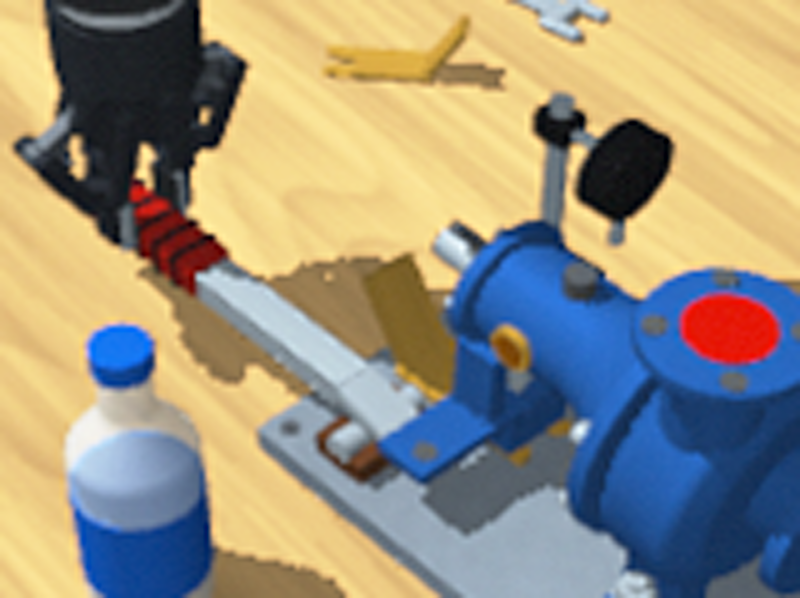

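Request:
step_arm:
  targets: [0, 0.0003, -0.006, 0, 0, 0.0005, -0.006, 0, 0, 0.0008, -0.006, 0, 0, 0.001, -0.006, 0, 0, 0.0012, -0.006, 0, 0, 0.0013, -0.006, 0, 0, 0.0015, -0.006, 0, 0, 0.0016, -0.006, 0, 0, 0.0018, -0.006, 0, 0, 0, 0, 0]

```text
clock: 33.65
position: [0.6458, -0.0967, 0.0956]
orientation: [-0.113, 3.139, 0.0]
force: [-0.2, 0.3, -6.7]
grip_width: 0.32
```

```bash
python3 wing.py s25
```

```text
33.65 [ 0.64576814 -0.09666274  0.09560884] [ 0.06104637 -0.28694961] [-0.21128066  0.33031859 -6.69833576] 0.31997824477256737
wing z 0.05916185382796839
tab y@.05 -0.15481823772532902 yaw err deg 1.5131806593680066 x range -0.014525218945017826 0.019106342571910438
```

View pics/s25c.png

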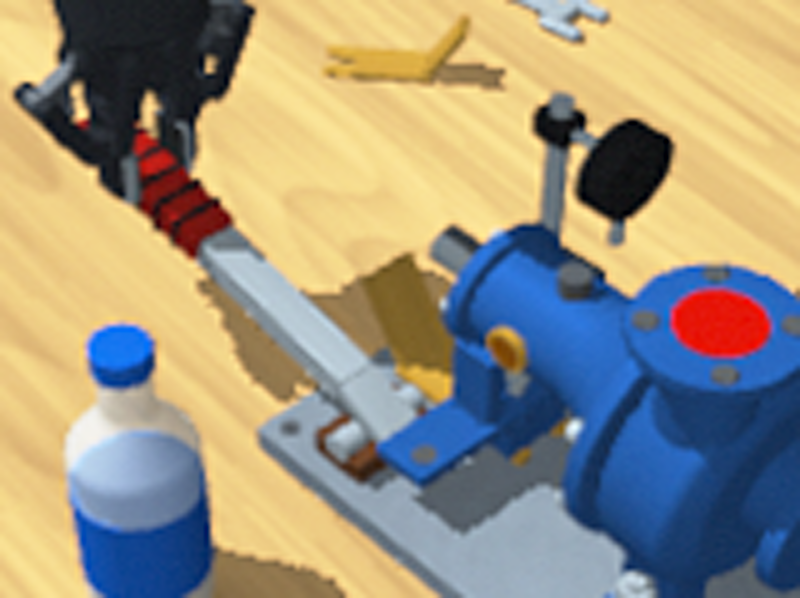

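Request:
step_arm:
  targets: [0, 0.0019, -0.0058, 0, 0, 0.002, -0.0058, 0, 0, 0.0021, -0.0057, 0, 0, 0.0022, -0.0057, 0, 0, 0.0024, -0.0056, 0, 0, 0.0024, -0.0056, 0, 0, 0, 0, 0]

```text
clock: 34.4
position: [0.6451, -0.0863, 0.1231]
orientation: [-0.113, 3.139, -0.0]
force: [-1.3, 0.2, -6.1]
grip_width: 0.32
```

```bash
python3 wing.py s26; python3 - <<'E'
from h import *
p=load("s26"); W=cloud(p)
c=lambda x,y:(230+(x+.5)/5-.5,150+(y+.5)/4.6-.5)
E
```

```text
34.4 [ 0.6451056  -0.08627711  0.12309954] [ 0.06110082 -0.27654301] [-1.31207527  0.2383999  -6.05195988] 0.319531557276925
wing z 0.059326313283143695
tab y@.05 -0.154854077890207 yaw err deg 1.3209042227636414 x range -0.01423308172138293 0.02025692130913071
```

View pics/s26c.png

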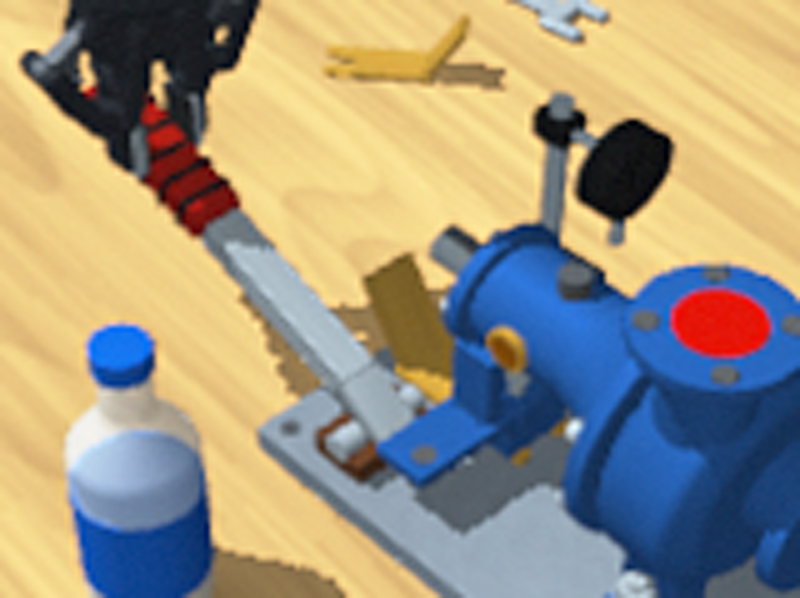

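Request:
step_arm:
  targets: [0, 0, 0, 0, 0, 0, 0, 0]
  newtons: 120
  gripper: 255

```text
clock: 34.65
position: [0.6449, -0.0866, 0.1223]
orientation: [-0.112, 3.139, 0.0]
force: [0.9, 0.8, -5.0]
grip_width: 0.293
```

Request:
step_arm:
  targets: [0, -0.006, -0.0026, 0, 0, -0.01, -0.0044, 0, 0, -0.01, -0.0044, 0, 0, 0, 0, 0]

```text
clock: 35.05
position: [0.6467, -0.109, 0.1321]
orientation: [-0.11, 3.139, -0.002]
force: [0.1, -0.2, -5.7]
grip_width: 0.29
```

```bash
python3 wing.py s27
```

```text
35.05 [ 0.64665937 -0.10902281  0.13206201] [ 0.06108405 -0.29934171] [ 0.11862993 -0.1590699  -5.7126682 ] 0.29032683729929387
wing z 0.05966406094649662
tab y@.05 -0.15480366745875795 yaw err deg 0.841155838339142 x range -0.01429082000768093 0.019144523858370704
```

View pics/s27c.png

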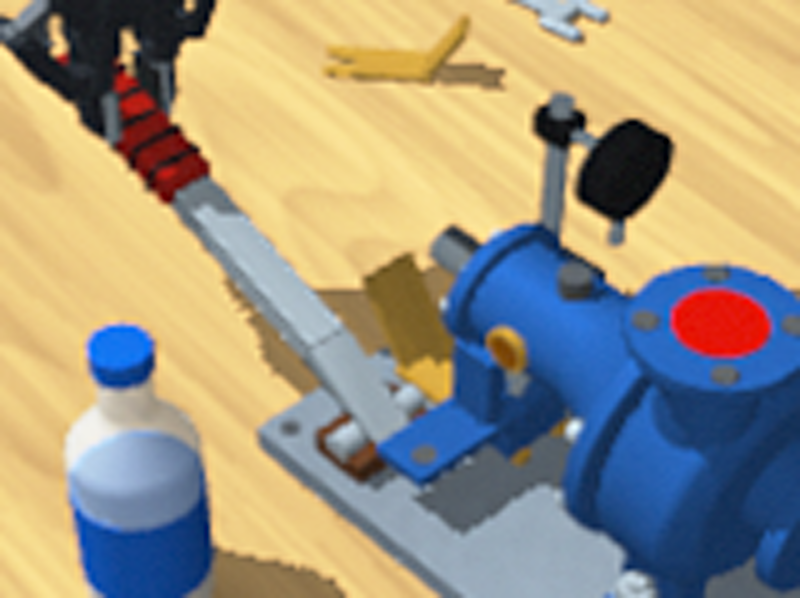

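Coming out cleanly. Continue along the bar axis, then lift clear.

Request:
step_arm:
  targets: [0, -0.01, -0.0046, 0, 0, -0.012, -0.006, 0, 0, -0.015, -0.009, 0, 0, -0.02, -0.012, 0, 0, -0.03, -0.02, 0, 0, 0, 0, 0]

```text
clock: 35.7
position: [0.6525, -0.181, 0.1753]
orientation: [-0.107, 3.136, -0.005]
force: [1.0, -0.5, -8.1]
grip_width: 0.288
```

```bash
python3 wing.py s28;  python3 - <<'E'
from h import *
p=load("s28"); a=p["img"][130:260,180:340,::-1]; cv2.imwrite("pics/s28d.png",cv2.resize(a,None,fx=5,fy=4.6,interpolation=cv2.INTER_CUBIC))
E
```

```text
35.7 [ 0.6525034  -0.18104651  0.17534251] [ 0.06195278 -0.37159689] [ 0.99851864 -0.4677165  -8.0777004 ] 0.28835131875188164
wing z 0.060010083886481484
tab y@.05 -0.1549665908710724 yaw err deg -0.3020707219441008 x range -0.013724251156227229 0.018840700951398157
```

View pics/s28d.png

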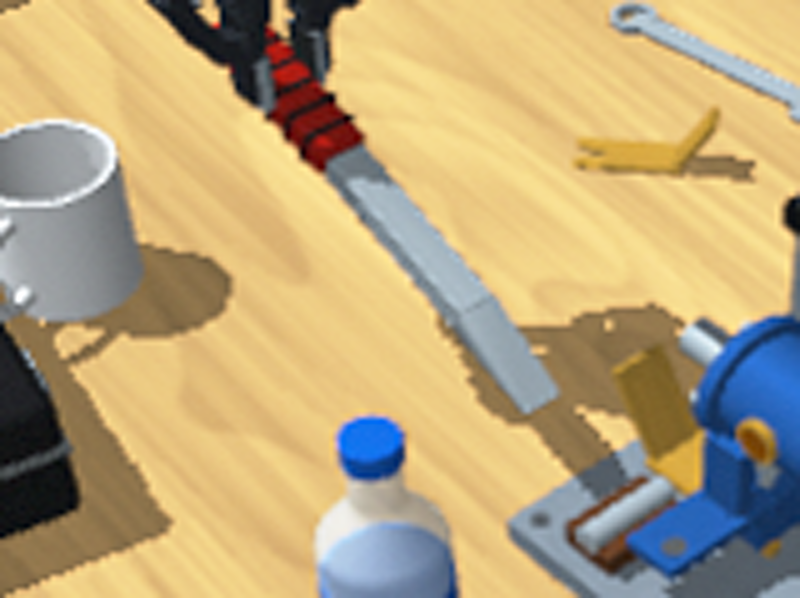

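Request:
step_arm:
  targets: [0.004, -0.03, 0, 0, 0.008, -0.045, 0, 0, 0.008, -0.045, 0, 0, 0.008, -0.045, 0.01, 0.02, 0.008, -0.045, 0.015, 0.02, 0.008, -0.035, 0.015, 0, 0, 0, 0.01, 0, 0, 0, 0, 0]

```text
clock: 36.55
position: [0.6259, -0.3746, 0.1305]
orientation: [0.011, -3.139, -0.003]
force: [0.2, 1.3, -8.3]
grip_width: 0.296
```

```bash
python3 - <<'E'
from h import *
from station import env
s=env.observe(); print(s["clock"],s["position"],s["force"])
p=snap("wrist","w29"); W=cloud(p); hsv=cv2.cvtColor(p["img"],cv2.COLOR_RGB2HSV)
m=((hsv[...,0]<8)|(hsv[...,0]>172))&(hsv[...,1]>150)&np.isfinite(W[...,2])&(W[...,2]>.05); m[:,:305]=0;m[:,350:]=0;m[:178]=0;m[290:]=0
q=W[m]; k=np.polyfit(q[:,1],q[:,2],1); r=q[:,2]-np.polyval(k,q[:,1]); g=abs(r)<.004; k=np.polyfit(q[g,1],q[g,2],1)
th=-np.arctan(k[0]); print("theta",np.degrees(th),"end y",q[:,1].min()); y0=q[g,1].mean(); u=np.array([y0-.024*np.sin(th),np.polyval(k,y0)-.024*np.cos(th)])
ye=q[g,1].min(); print("tip z approx",np.polyval(k,ye)-.024*np.cos(th)-.27*np.sin(th),"tip y",ye+.27*np.cos(th))
E
```

```text
36.55 [ 0.62589525 -0.37461385  0.13050414] [ 0.19318724  1.32072271 -8.28322932]
theta 21.871538173695058 end y -0.41723314943760226
tip z approx 0.03887400962696394 tip y -0.16666736548227307
```

View pics/w29.png

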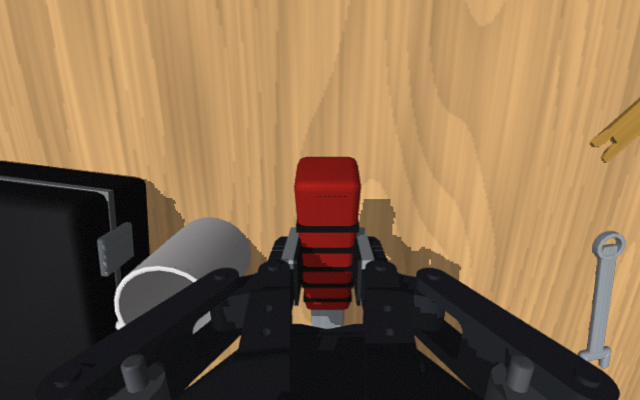

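Request:
step_arm:
  targets: [0.015, 0, 0.01, 0, 0.015, 0, 0.015, 0, 0, 0, 0.015, 0, 0, 0, 0.006, 0, 0, 0, 0, 0]

```text
clock: 37.1
position: [0.6037, -0.3736, 0.0956]
orientation: [0.015, -3.141, -0.001]
force: [-0.2, 0.3, -8.3]
grip_width: 0.292
```

Request:
step_arm:
  targets: [0, 0, 0, 0, 0, 0, 0, 0]
  newtons: 25
  gripper: 255

```text
clock: 37.3
position: [0.604, -0.3744, 0.0965]
orientation: [-0.014, 3.141, -0.001]
force: [-0.8, 0.7, -8.1]
grip_width: 0.294
```

Request:
step_arm:
  targets: [0, -0.002, 0.012, 0, 0, -0.002, 0.012, 0, 0, -0.002, 0.012, 0, 0, -0.002, 0.012, 0, 0, -0.002, 0.012, 0, 0, -0.001, 0.012, 0, 0, 0, 0, 0]

```text
clock: 38.0
position: [0.6024, -0.3828, 0.0362]
orientation: [0.013, -3.139, -0.003]
force: [-0.6, -0.8, -1.6]
grip_width: 0.292
```

```bash
python3 - <<'E'
from h import *
from station import env
s=env.observe(); print(s["clock"],s["position"],s["force"],s["ft_torque"])
p=snap("scene","s30"); a=p["img"][110:230,190:340,::-1]; cv2.imwrite("pics/s30c.png",cv2.resize(a,None,fx=5,fy=4.8,interpolation=cv2.INTER_CUBIC))
E
```

```text
38.0 [ 0.6024208  -0.38279943  0.03623219] [-0.60978411 -0.77001425 -1.5741783 ] [0.55520634 0.15523839 0.09858836]
```

View pics/s30c.png

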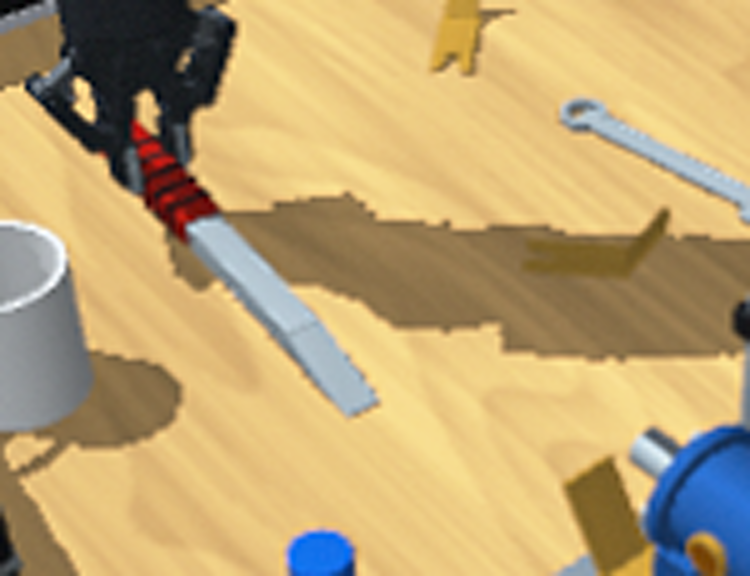

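Request:
step_arm:
  targets: [0, -0.001, 0.01, 0, 0, 0, 0.01, 0, 0, 0, 0.008, 0, 0, 0, 0.004, 0, 0, 0, 0, 0]

```text
clock: 38.55
position: [0.6028, -0.3837, 0.0117]
orientation: [0.014, -3.14, -0.001]
force: [-1.1, -0.8, -3.2]
grip_width: 0.293
```

Request:
step_arm:
  targets: [0, 0, 0.0025, 0, 0, 0, 0, 0]

```text
clock: 38.75
position: [0.6031, -0.3838, 0.0105]
orientation: [0.014, -3.141, -0.001]
force: [-1.7, -1.2, -3.4]
grip_width: 0.292
```

```bash
python3 - <<'E'
from h import *
from station import env
s=env.observe(); print(s["clock"],s["position"],s["force"],s["ft_torque"])
p=snap("wrist","w31"); W=cloud(p); hsv=cv2.cvtColor(p["img"],cv2.COLOR_RGB2HSV)
m=((hsv[...,0]<8)|(hsv[...,0]>172))&(hsv[...,1]>150)&np.isfinite(W[...,2])&(W[...,2]>.0); m[:,:305]=0;m[:,350:]=0;m[290:]=0
q=W[m]; k=np.polyfit(q[:,1],q[:,2],1); print(np.degrees(np.arctan(k[0])),np.polyval(k,[q[:,1].min(),q[:,1].max()]))
E
```

```text
38.75 [ 0.6031304  -0.38383742  0.01051072] [-1.74482782 -1.24565121 -3.35451802] [0.51053984 0.36943216 0.40993781]
3.4352855796545705 [0.02240554 0.02601558]
```

Request:
step_arm:
  targets: [0, 0, 0.0025, 0, 0, 0, 0.0015, 0, 0, 0, 0, 0]

```text
clock: 39.1
position: [0.6034, -0.384, 0.0092]
orientation: [-0.014, 3.141, -0.001]
force: [-5.7, 2.0, 9.8]
grip_width: 0.298
```

Request:
step_arm:
  targets: [0, 0, 0, 0, 0, 0, 0, 0, 0, 0, 0, 0, 0, 0, 0, 0]
  gripper: 0

```text
clock: 39.5
position: [0.6035, -0.3841, 0.0074]
orientation: [-0.013, 3.141, -0.0]
force: [0.3, -0.0, -0.5]
grip_width: 0.946
```

Request:
step_arm:
  targets: [0, 0, -0.03, 0, 0, 0, -0.05, 0, 0, 0, -0.05, 0, 0, 0, -0.05, 0, 0, 0, 0, 0, 0, 0, 0, 0]

```text
clock: 40.1
position: [0.6039, -0.3844, 0.1526]
orientation: [-0.013, 3.139, -0.002]
force: [0.2, -0.6, -0.5]
grip_width: 1.001
```

```bash
python3 wing.py s32; python3 - <<'E'
from h import *
from station import env
s=env.observe(); p=snap("wrist","w32"); W=cloud(p); hsv=cv2.cvtColor(p["img"],cv2.COLOR_RGB2HSV)
m=((hsv[...,0]<8)|(hsv[...,0]>172))&(hsv[...,1]>150)&np.isfinite(W[...,2])&(W[...,2]>.01)&(W[...,2]<.05)&(abs(W[...,0]-s["position"][0])<.05)
q=W[m]; k=np.polyfit(q[:,1],q[:,2],1); print(len(q),np.degrees(np.arctan(k[0])),np.polyval(k,[q[:,1].min(),q[:,1].max()]),q[:,1].min(),q[:,1].max())
E
```

```text
40.1 [ 0.60393909 -0.38437166  0.15260762] [-5.02413878e-04 -5.71093663e-01] [ 0.20968508 -0.55476059 -0.50051733] 1.0005480387315062
wing z 0.06005985960672085
tab y@.05 -0.15503721823493205 yaw err deg 2.2540108940652526 x range -0.015198945662700303 0.018612977713569952
2233 0.4819634636463224 [0.02264523 0.02347207] -0.4227909173833318 -0.32449847285341865
```

View pics/w32.png

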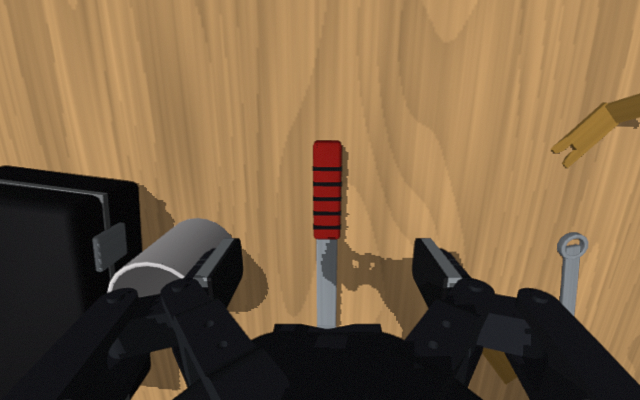

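View pics/s32.png

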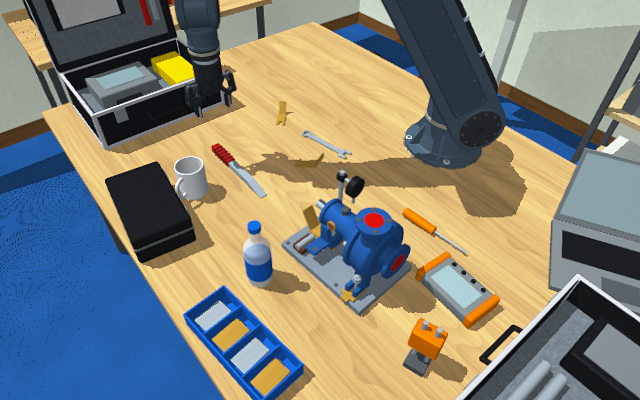

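View pics/s32c.png

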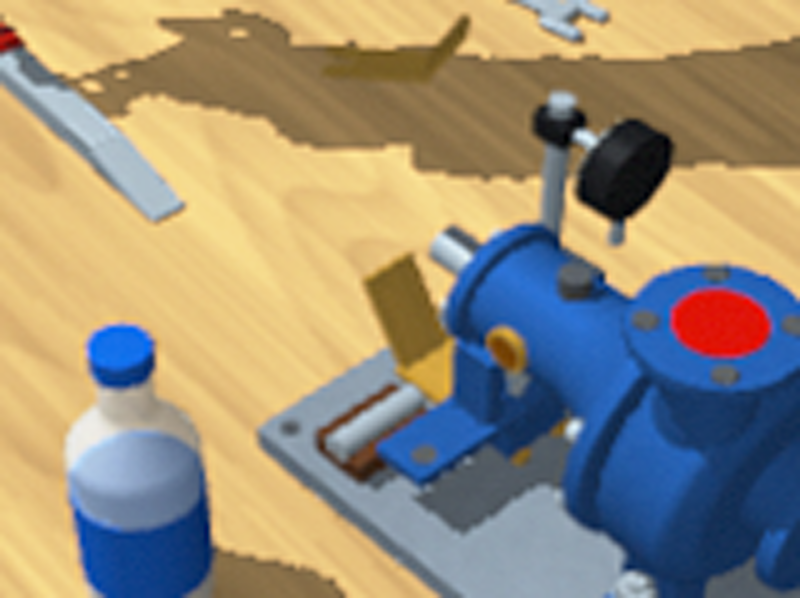

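```bash
python3 - <<'E'
from h import *
for f in ["s6","s13","s32"]:
    p=load(f);W=cloud(p);hsv=cv2.cvtColor(p["img"],cv2.COLOR_RGB2HSV)
    m=((hsv[...,0]<8)|(hsv[...,0]>172))&(hsv[...,1]>200)&(W[...,2]>.22)&(W[...,2]<.27); m=cv2.erode(m.astype(np.uint8),np.ones((3,3)))>0
    q=W[m]; A=(q[:,:2]-O)@EX;B=(q[:,:2]-O)@EY
    c=np.linalg.lstsq(np.c_[A,B,np.ones(len(q))],q[:,2],rcond=None)[0]; print(f,len(q),np.degrees(c[:2]).round(2),A.mean().round(4),B.mean().round(4),q[:,2].mean().round(4))
p=load("s32")
print(pl(ray(p,*(230+(183.5)/5-.5,150+208/4.6-.5),.004)), pl(np.array([0,0,0])))
E
```

```text
s6 176 [ 1.3  -0.61] 0.0024 -0.1831 0.2388
s13 189 [ 2.47 -0.62] 0.0034 -0.1559 0.2385
s32 170 [ 2.46 -0.73] 0.0089 -0.125 0.2381
[ 0.00667624 -0.33752401] [-0.57652908 -0.14603216]
```

```bash
python3 - <<'E'
from h import *
for f in ["s6","s13","s32"]:
    p=load(f);W=cloud(p);hsv=cv2.cvtColor(p["img"],cv2.COLOR_RGB2HSV); 
    A=(W[...,:2]-O)@EX;B=(W[...,:2]-O)@EY
    m=((hsv[...,0]<8)|(hsv[...,0]>172))&(hsv[...,1]>200)&(W[...,2]>.21)&(W[...,2]<.26)&(abs(A)<.06)&(abs(B-.05)<.07); m=cv2.erode(m.astype(np.uint8),np.ones((3,3)))>0
    q=W[m][:,2]; c=np.linalg.lstsq(np.c_[A[m],B[m],np.ones(len(q))],q,rcond=None)[0]; print(f,len(q),np.degrees(np.arctan(c[:2])).round(2),A[m].mean().round(4),B[m].mean().round(4),q.mean().round(4))
E
```

```text
s6 143 [0.59 2.87] 0.0315 0.0485 0.237
s13 155 [ 1.19 -2.07] 0.0313 0.0704 0.2373
s32 145 [1.24 0.67] 0.0317 0.0582 0.2368
```

```bash
python3 - <<'E'
from h import *
def meas(p):
    W=cloud(p);hsv=cv2.cvtColor(p["img"],cv2.COLOR_RGB2HSV); A=(W[...,:2]-O)@EX;B=(W[...,:2]-O)@EY
    m=(hsv[...,0]>100)&(hsv[...,0]<125)&(hsv[...,1]>150)&(hsv[...,2]>100)&(A>.045)&(A<.075)&(B>-.085)&(B<-.065)&(W[...,2]<.08)
    r=((hsv[...,0]<8)|(hsv[...,0]>172))&(hsv[...,1]>200)&(W[...,2]>.21)&(W[...,2]<.26)&(abs(A)<.06)&(abs(B-.05)<.07); r=cv2.erode(r.astype(np.uint8),np.ones((3,3)))>0
    q=W[r][:,2]; c=np.linalg.lstsq(np.c_[A[r],B[r],np.ones(len(q))],q,rcond=None)[0]
    return np.round([np.mean(W[m][:,2])*1000,*np.degrees(np.arctan(c[:2])),B[r].mean()*1000],2),m.sum()
for f in ["scene0","side0","s4","s5","s6","s7","s8"]: print(f,meas(load(f)))
for i in range(4): print("scene",meas(snap("scene","f%d"%i)),"side",meas(snap("side","g%d"%i)))
E
```

```text
scene0 (array([54.39,  0.53,  3.04, 48.53]), np.int64(55))
side0 (array([ 5.403e+01, -1.000e-02,  3.670e+00,  4.849e+01]), np.int64(35))
s4 (array([54.24,  1.43,  3.43, 48.45]), np.int64(60))
s5 (array([54.  ,  1.19,  3.16, 48.49]), np.int64(60))
s6 (array([54.35,  0.59,  2.87, 48.52]), np.int64(61))
s7 (array([54.16, -0.42,  3.31, 48.36]), np.int64(55))
s8 (array([54.05,  1.08,  3.16, 48.28]), np.int64(59))
scene (array([ 5.976e+01, -4.000e-02, -1.100e+00,  5.905e+01]), np.int64(63)) side (array([59.25,  2.66,  2.24, 59.68]), np.int64(40))
scene (array([59.7 ,  1.51,  0.73, 58.92]), np.int64(65)) side (array([59.35,  0.82,  0.96, 58.51]), np.int64(42))
scene (array([59.62,  0.38,  1.16, 59.08]), np.int64(65)) side (array([59.85,  2.01, -0.72, 58.8 ]), np.int64(42))
scene (array([59.84,  1.48, -0.16, 58.33]), np.int64(63)) side (array([59.51,  2.98,  0.3 , 58.69]), np.int64(41))
```

```bash
python3 -c "
from station import env
print(env.observe()['clock']); print(env.job_done()); print(env.observe()['clock'])"
```

```text
40.6
the job is handed in; nothing more can be done
None
the job is handed in; nothing more can be done
```

I finished the job and handed it in at 40.6 s of the 69 s allowed. The hand-in gives no verdict, so everything below is from my own last checks.

**What I did:**
- **Levering:** I gripped the bar by its handle and tilted it about 31° tip-down. I ran it over the fulcrum under the right wing, pushed the handle down to the table and let go. The wing rose about 14 mm, which puts the foot at roughly 35 mm (29 mm needed).
- **Packer:** I carried in the 90 × 38 mm packer. I released it about 2.5 mm short of home, then pushed it with the closed fingers until it met the stud, at about 8 N.
- **Lowering:** I eased the pump down with the bar, drew the bar out and laid it flat near where it had started.

**Last checks:**
- **Pump height:** the wing sits about 5.4 mm above its starting height, so the front foot is at about 26 mm, as it should be on the packer.
- **Pump level:** the flange tilt readings scattered between −1.1° and +2.2° from picture to picture. That is too coarse to confirm the 0.7° limit, so I relied on the wing height instead.
- **Packer position:** it measures within about 1 mm of home and 2.3° or less from square.
- **Bar:** its handle slopes 0.5°, and its tip is about 260 mm from the stud.
- **Bystanders:** the gauge measured within about 3 mm of its starting position while the packer went in. By eye, it and the other bystanders look unmoved in the last pictures.
- **Contact with the pump:** I never saw the hand touch it. The wrist forces up to about 10 N came through the bar while levering.

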